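# Move the firing-program board from the programming dock to the kiln controller

## Robot

A 6-joint arm with a two-finger parallel gripper is mounted at the origin on the work surface. World frame = base frame: x ahead of the robot, y to its left, z up, the work surface at z = 0. Lengths are in m, angles in rad, forces in N, time in s.
With the tool pointing down it reaches from about 0.225 to 0.875 m from the base axis. Payload 3.4 kg.
Tool frame: the origin (TCP) lies at the very end of the fingers, on their centre line; the grasp point (between the pads) lies 19 mm behind it; z points along the fingers, y is the direction in which the jaws open and shut (so a half turn about z gives the same grasp; the last joint's range is limited). The gripper opens to 85 mm and grips with 20 to 120 N. Pads are 22 mm wide; open, the fingers measure 114 mm over their backs; the gripper's body (76 mm by 85 mm) begins 54 mm behind the grasp point. The pads swing forward as they close: fully open they stand 13 mm farther back than shut.
Start: joints at [-0.121, 0.276, 1.505, -0, 1.361, -0.121], TCP at [0.575, -0, 0.231] pointing down, gripper open.
Joint ranges: [-2.89, 2.89], [-0.75, 2.08], [0.22, 2.7], [-1.18, 4.32], [0.11, 2.71], [-2.7, 2.7]. Speed limits (rad/s): [2.57, 2.57, 3.14, 3.14, 3.14, 3.14].

## Interface

Orientations are given as a unit quaternion [w, x, y, z].
In Python, from rig import get_state, get_image, camera_model, sign_off gives the robot as it stands. The module is installed in compiled form; this text tells all that it offers.
- The arm moves only by the tool drive_tool, never from a script. Its argument "motion" is text: rows parted by semicolons, each of 7 numbers parted by spaces: the turn, a rotation vector about the tool's x, y, z in degrees, then the shift along the tool's x, y, z in m, then the opening in per cent of the stroke, from 0 (shut) to 100 (fully open). In form: wx wy wz tx ty tz hand; .... A call has 1 to 12 rows; each row shifts and turns the pose as measured when the row begins, along the tool's axes as they then stand; what a row does not reach is not made up. A row lasts 1/8 s, in which the tool goes at most 62.5 mm and 10.7 degrees, less where a joint would pass 70% of its speed; a pose out of reach is approached as far as the arm can. A call is refused whole if a number of a shift passes 0.0625 or a number of a turn 10.7, either way. A call with a gripper value outside its range is refused whole. The fingers move at their own pace and stop on an object; "newtons" is the grip in N (left out, the last holds). Time passes only in rows, so rows that do not move let the fingers close. It gives the time, the measured TCP pose, the force and the opening at its end, in the units of the state.
- get_state(): the state, without advancing time (a new reading comes with each control period).
- get_image(name): name is "scene" or "side" or "wrist"; returns (picture, depth): 480x640x3 uint8, red, green, blue; 480x640 float32, m along the optical axis (not along the pixel's ray), 0 where there is no reading.
- camera_model(name): a dict with "camera_matrix" (3x3 intrinsics, pixels), "D" ([k1, k2, p1, p2, k3] as OpenCV has them; the pictures are not rectified), "cam_to_world" (4x4, takes a point from camera to world coordinates); the wrist camera has in their place "T_tool_cam" (4x4, takes a point from camera to tool coordinates, whose origin is the TCP and whose axes are the flange's). Camera axes: x right, y up, looking along -z (the intrinsics and any distortion apply to the point x, -y, -z); pixel columns grow to the right and rows downward; lengths in m; the calibration is good to about 2 mm. A picture is of the moment at which its call begins: read the wrist's pose just before it. camera_model takes no time and is no camera call.
- sign_off(): hands the job in, once; it reports no verdict.
The state is a dict: "clock": time; "qpos": joint angles; "qd": joint speeds; "effort": joint torques, N m; "position": TCP position; "ee_rot": TCP orientation; "contact_force": force on the tool from outside, world axes, zero at the start; "moment": the same for the moment, N m; "width": finger opening in m.
Only numpy, scipy, OpenCV 4.12 (cv2) and the standard library are available. Lean on these libraries where they do the work, as an engineer would, in place of code of your own. Each camera call takes 0.05 s, during which the arm holds its last target.

## Task

The firing program is loaded: swing both blue levers of the grey programming dock fully outward so that they pry the board up, then take it out, stand it in the slot of the sloping white kiln controller between its open orange levers, and swing these fully inward so that the board sits fully home under them. Do not let the board touch the dusty bench and leave the other things on the bench where they are.

Things in the scene. Friction and masses are not known exactly. Their poses are not given: they have to be found in the camera images.
- board_center (a point): firing-program board, 0.3 kg, upright: green circuit board in a metal frame 120 (its y) x 18 (x) x 60 mm (z) with a black grip 50 (y) x 14 (x) x 45 mm tall in the middle of its top edge. Point: half-way up the whole, 52.5 mm above the bottom edge, 7.5 mm below the board's top edge; z points up to the grip. Both faces alike, fits either way round. Starts seated in the dock.
- board_grip (a point): middle of the board's black grip (50 x 14 x 45 mm), 82 mm above the board's bottom edge; same axes as board_center
- dock_seat (a point): level grey programming dock (base 130 x 200 mm, blue levers), fixed. Point: centre of its slot's floor, 38 mm above the bench, where the seated board's bottom edge rests. Axes: y along the slot to dock_left, z up out of the slot, x through the board's thickness. Rails 88 mm long, 20.4 mm apart, rise 34 mm, flared mouths to 47 mm; end guides 125 mm apart rise 14 mm, flared to 27 mm.
- bay_seat (a point): slot of the kiln controller, a fixed white console 205 mm wide, its face sloping 30 degrees down to its front (orange levers). Point: centre of the slot's floor, 99 mm above the bench. y along the slot to bay_left, z straight out of the sloping face (30 degrees from vertical, towards the front); the board goes in along -z. Rails, guides, levers as the dock's.
- dock_left (a joint): blue ejector lever, rad: 0 = fully inward (parallel to the slot's z, hooked over the board), 0.5 = fully outward (stop). Stays where left; 1 to 2 N at the tip swings it. Starts at 0. Outward, its toe lifts the board's end 10 mm.
- dock_left_tip (a point): free end of blue lever dock_left; z along the lever. The lever, a 10 mm bar, turns in the slot's y-z plane about a pivot at slot y = +72, z = -4 mm, 107 mm from this point; its last 28 mm are 18 wide (x), 12 mm thick. A 24 mm toe at the pivot reaches under the board; a nose 71 mm from the pivot reaches 18 mm inward over the board's top edge.
- dock_right (a joint): blue ejector lever, rad: 0 = fully inward (parallel to the slot's z, hooked over the board), 0.5 = fully outward (stop). Stays where left; 1 to 2 N at the tip swings it. Starts at 0. Outward, its toe lifts the board's end 10 mm.
- dock_right_tip (a point): free end of blue lever dock_right; z along the lever. The lever, a 10 mm bar, turns in the slot's y-z plane about a pivot at slot y = -72, z = -4 mm, 107 mm from this point; its last 28 mm are 18 wide (x), 12 mm thick. A 24 mm toe at the pivot reaches under the board; a nose 71 mm from the pivot reaches 18 mm inward over the board's top edge.
- bay_left (a joint): orange ejector lever, rad: 0 = fully inward (parallel to the slot's z, hooked over the board), 0.5 = fully outward (stop). Stays where left; 1 to 2 N at the tip swings it. Starts at 0.35 to 0.5; under 0.3 its nose comes into the board's way. An inserted board stands on the toes about 6 to 10 mm above the floor and sinks home as both are swung inward.
- bay_left_tip (a point): free end of orange lever bay_left; z along the lever. The lever, a 10 mm bar, turns in the slot's y-z plane about a pivot at slot y = +72, z = -4 mm, 107 mm from this point; its last 28 mm are 18 wide (x), 12 mm thick. A 24 mm toe at the pivot reaches under the board; a nose 71 mm from the pivot reaches 18 mm inward over the board's top edge.
- bay_right (a joint): orange ejector lever, rad: 0 = fully inward (parallel to the slot's z, hooked over the board), 0.5 = fully outward (stop). Stays where left; 1 to 2 N at the tip swings it. Starts at 0.35 to 0.5; under 0.3 its nose comes into the board's way. An inserted board stands on the toes about 6 to 10 mm above the floor and sinks home as both are swung inward.
- bay_right_tip (a point): free end of orange lever bay_right; z along the lever. The lever, a 10 mm bar, turns in the slot's y-z plane about a pivot at slot y = -72, z = -4 mm, 107 mm from this point; its last 28 mm are 18 wide (x), 12 mm thick. A 24 mm toe at the pivot reaches under the board; a nose 71 mm from the pivot reaches 18 mm inward over the board's top edge.
- teapot: bystander: brown clay teapot body with lid knob, 84 mm wide, 80 mm tall; origin at the centre of its underside
- brush: bystander: wooden brush 170 mm long lying on the bench
- slip_bottle: bystander: blue bottle, 60 mm wide, 170 mm tall; origin at the centre of its underside
- cup: bystander: brown clay cup, 72 mm wide, 70 mm tall; origin at the centre of its underside
- jar: bystander: glass jar with steel cap, 72 mm wide, 90 mm tall; origin at the centre of its underside
- bowl: bystander: white bowl 110 mm wide, 55 mm tall; origin at the centre of its underside
- board: the same board; origin at the centre of its bottom edge, 52.5 mm below point board_center
Mind the look-alikes: they are no part of the job. There is more than one size of the board; the job needs the largest.

How it is judged:
By the outcome, as a careful person would: the job done as asked, in the order asked, and still so for the second after the job is handed in, with the robot touching nothing.
It also fails if it takes over 72 s, if anything falls off the work surface, if the arm or the gripper's body presses on something with over 40 N, if the wrist force passes 120 N, or if a joint passes its speed limit or range.

## Working session

There is one attempt and no reset: what is moved stays moved. The work goes in short steps, Python scripts to look and compute and a tool call to move; the robot and the scene stay as the last step left them, time stands still between calls to the robot, and variables do not carry over. Pictures are saved under pics/ and viewed, and the job is handed in when it is done.

Besides the shell and the picture viewer there is one more tool, called after "Call:" as name(argument=value, ...), one argument or row to a line, values as JSON. drive_tool: Moves the arm, as the interface text tells. Its arguments: {"type":"object","properties":{"motion":{"type":"string"},"newtons":{"type":"number"}},"required":["motion"]}

```bash
ls; mkdir -p pics
python3 - <<'E'
from rig import *
import cv2,numpy as np
print(get_state())
for n in("scene","side","wrist"):
    im,d=get_image(n); cv2.imwrite(f"pics/{n}0.png",im[:,:,::-1]); np.savez(f"{n}0.npz",im=im,d=d)
    m=camera_model(n); print(n,{k:np.round(v,4).tolist() for k,v in m.items()})
E
```

```text
pics
{'clock': 0.0, 'qpos': array([-1.20976260e-01,  2.76597801e-01,  1.50613267e+00, -1.05663623e-05,
        1.36067996e+00, -1.20978156e-01]), 'qd': array([-0.00073491, -0.00186435,  0.00108325,  0.00086706, -0.0015788 ,
       -0.00043663]), 'effort': array([ 6.20495921e-04, -4.16768074e+01, -2.45808578e+01, -1.52056768e-04,
        1.11346930e-02,  1.69860516e-05]), 'position': array([5.74478579e-01, 6.78560253e-05, 2.30438286e-01]), 'ee_rot': array([-7.12357405e-04,  7.07105036e-01,  7.07107942e-01, -5.64489596e-04]), 'contact_force': array([-0.11798074, -0.41301865,  0.28355733]), 'moment': array([ 0.02633674,  0.00627937, -0.02087544]), 'width': 0.0855228228725286}
scene {'camera_matrix': [[559.4722, 0.0, 316.02], [0.0, 559.4722, 234.1081], [0.0, 0.0, 1.0]], 'D': [-0.0309, 0.0, 0.0, 0.0, 0.0], 'cam_to_world': [[0.0283, -0.6762, 0.7361, 1.4552], [0.9996, 0.0154, -0.0243, 0.072], [0.0051, 0.7365, 0.6764, 0.9648], [0.0, 0.0, 0.0, 1.0]]}
side {'camera_matrix': [[554.5404, 0.0, 331.7648], [0.0, 554.5404, 235.6046], [0.0, 0.0, 1.0]], 'D': [-0.1755, 0.0, 0.0, 0.0, 0.0], 'cam_to_world': [[0.9827, 0.0871, -0.1635, 0.3205], [-0.1846, 0.5331, -0.8256, -1.0166], [0.0152, 0.8415, 0.54, 0.8636], [0.0, 0.0, 0.0, 1.0]]}
wrist {'camera_matrix': [[423.2933, 0.0, 313.9978], [0.0, 423.2933, 241.7232], [0.0, 0.0, 1.0]], 'D': [-0.0907, 0.0, 0.0, 0.0, 0.0], 'T_tool_cam': [[0.0007, 0.9498, 0.3128, 0.0801], [1.0, -0.001, 0.0008, -0.0002], [0.0011, 0.3128, -0.9498, -0.1434], [0.0, 0.0, 0.0, 1.0]]}
```

View pics/scene0.png

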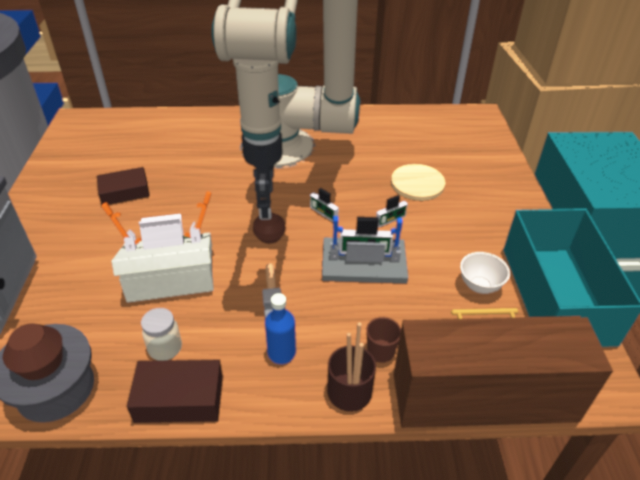

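View pics/side0.png

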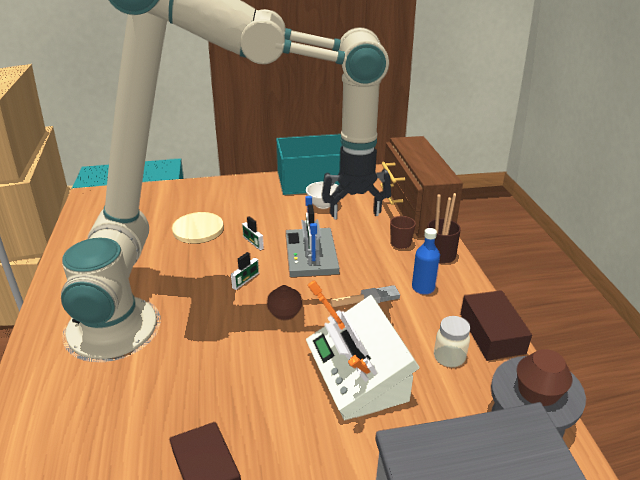

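View pics/wrist0.png

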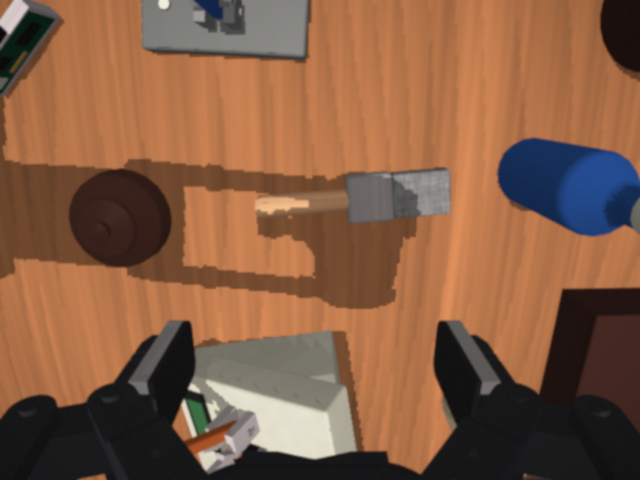

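The scene picture shows the largest board standing in the grey dock at about (366,240). Look-alikes are the two small boards at about (325,205) and (393,212). The kiln controller is at about (165,265), with orange levers at (118,222) and (204,212), and its front faces the robot. Next I measure, with close crops.

```bash
cat > h.py <<'E'
import numpy as np,cv2
from rig import *
from scipy.spatial.transform import Rotation as R
def rot(s): q=s['ee_rot']; return R.from_quat([q[1],q[2],q[3],q[0]]).as_matrix()
def c2w(n,s=None):
    m=camera_model(n)
    if n!='wrist': return np.array(m['cam_to_world'])
    T=np.eye(4);T[:3,:3]=rot(s);T[:3,3]=s['position']
    return T@np.array(m['T_tool_cam'])
def cloud(n,d,T):
    m=camera_model(n);K=np.array(m['camera_matrix']);D=np.array(m['D'])
    h,w=d.shape;u,v=np.meshgrid(np.arange(w),np.arange(h))
    p=cv2.undistortPoints(np.stack([u,v],-1).reshape(-1,1,2).astype(np.float64),K,D).reshape(h,w,2)
    P=np.stack([p[...,0]*d,-p[...,1]*d,-d],-1)
    W=P@T[:3,:3].T+T[:3,3]; W[d<=0]=np.nan
    return W
def proj(n,X,T):
    m=camera_model(n);K=np.array(m['camera_matrix']);D=np.array(m['D'])
    P=(np.atleast_2d(X)-T[:3,3])@T[:3,:3]; P=P*[1,-1,-1]
    return cv2.projectPoints(P,np.zeros(3),np.zeros(3),K,D)[0].reshape(-1,2)
E
cat > a.py <<'E'
from h import *
for n in('scene','side'):
    z=np.load(f'{n}0.npz');im=z['im'];d=z['d'];W=cloud(n,d,c2w(n))
    hsv=cv2.cvtColor(im,cv2.COLOR_RGB2HSV)
    print(n,'bench z',np.nanmedian(W[...,2][(abs(W[...,0]-.6)<.2)&(abs(W[...,1])<.3)]))
    H,S,V=hsv[...,0].astype(int),hsv[...,1],hsv[...,2]
    for nm,mask in(('blue',(H>108)&(H<128)&(S>150)),('orange',(H>2)&(H<14)&(S>210)&(V>150))):
        k,l,st,c=cv2.connectedComponentsWithStats(mask.astype(np.uint8))
        for i in range(1,k):
            if st[i,4]>12:
                q=W[l==i];q=q[~np.isnan(q[:,0])]
                if len(q): 
                    t=q[np.argsort(q[:,2])[-8:]]
                    print(nm,st[i].tolist(),'top',np.round(t.mean(0),3),'mean',np.round(q.mean(0),3),'min',np.round(q.min(0),3))
im=np.load('scene0.npz')['im'];cv2.imwrite('pics/c1.png',cv2.resize(im[180:310,290:430],None,fx=5,fy=4.5,interpolation=3)[:,:,::-1])
cv2.imwrite('pics/c2.png',cv2.resize(im[180:310,90:230],None,fx=5,fy=4.5,interpolation=3)[:,:,::-1])
im=np.load('side0.npz')['im'];cv2.imwrite('pics/c3.png',cv2.resize(im[180:420,220:430],None,fx=3.5,fy=2.5*1,interpolation=3)[:,:,::-1])
E
python3 a.py
```

```text
scene bench z 0.0035226130526708754
blue [1, 11, 38, 40, 563] top [-1.268 -1.307 -0.063] mean [-1.252 -1.265 -0.113] min [-1.348 -1.406 -0.203]
blue [34, 84, 28, 39, 611] top [-1.269 -1.305 -0.451] mean [-1.218 -1.256 -0.49 ] min [-1.342 -1.364 -0.587]
blue [333, 216, 9, 28, 71] top [0.508 0.145 0.142] mean [0.509 0.148 0.112] min [0.358 0.143 0.009]
blue [392, 218, 9, 28, 73] top [0.519 0.288 0.142] mean [0.521 0.287 0.112] min [0.507 0.276 0.069]
blue [266, 310, 29, 53, 1122] top [0.778 0.025 0.149] mean [0.787 0.026 0.083] min [ 0.758 -0.001  0.004]
side bench z 0.046422980037519546
blue [310, 223, 6, 7, 15] top [0.497 0.146 0.14 ] mean [0.499 0.145 0.136] min [0.494 0.139 0.127]
blue [312, 234, 3, 18, 22] top [0.501 0.143 0.107] mean [0.5   0.143 0.091] min [0.499 0.139 0.062]
blue [418, 244, 11, 14, 30] top [0.755 0.019 0.133] mean [0.749 0.016 0.123] min [0.738 0.006 0.107]
```

View pics/c1.png

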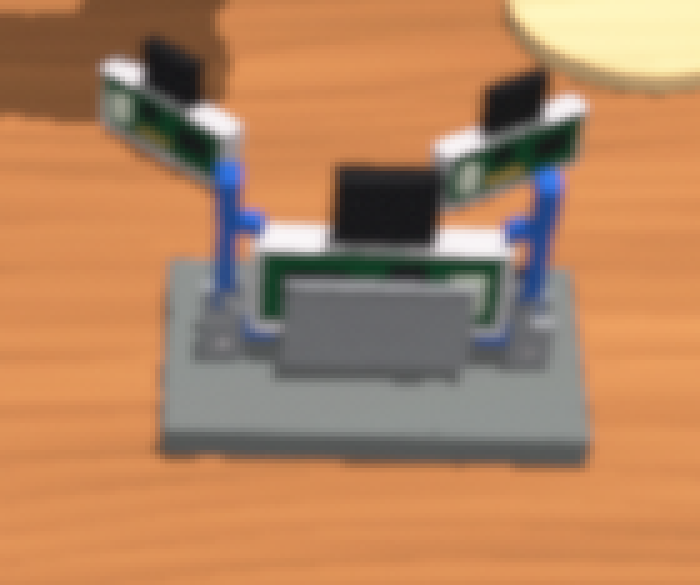

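View pics/c2.png

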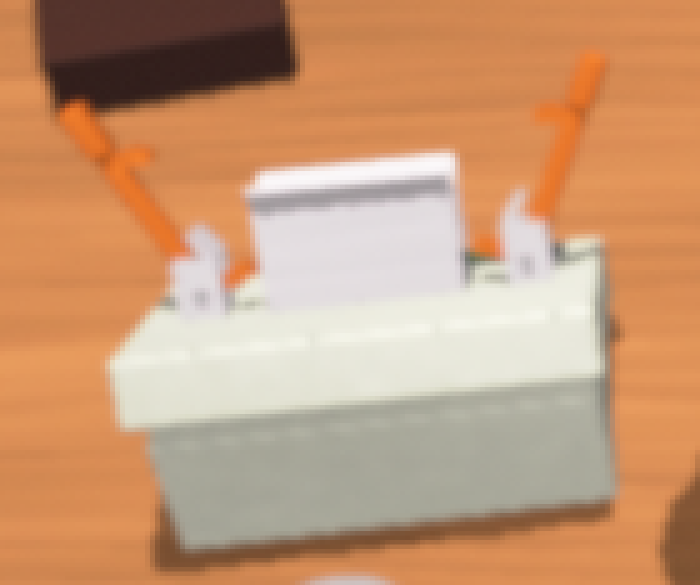

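View pics/c3.png

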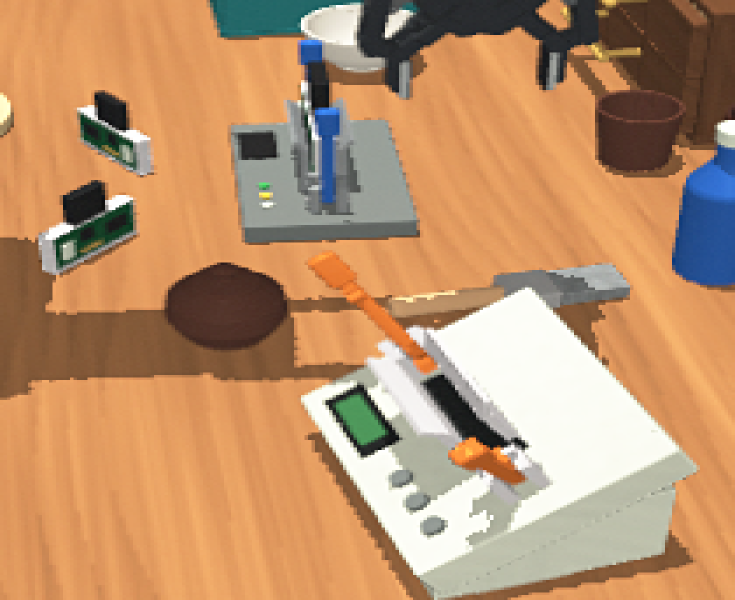

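The crops show the large board in the dock hooked under both blue levers, with the small boards behind it on the bench. The bay slot is empty and both orange levers are open. I move the wrist camera to get a close view of the dock.

Call:
drive_tool(
  motion="0 0 0 0.04 -0.02 0 100;0 0 0 0.05 -0.025 0 100;0 0 0 0.03 -0.02 0 0;0 0 0 0 0 0 0",
  newtons=60,
)

```text
clock: 0.65
position: [0.5079, 0.1225, 0.2288]
ee_rot: [-0.002, 0.708, 0.706, -0.001]
contact_force: [-0.8, -0.6, 1.0]
width: 0.0517
```

```bash
cat > snap.py <<'E'
import sys;from h import *
t=sys.argv[1];s=get_state();im,d=get_image('wrist');np.savez(f'w_{t}.npz',im=im,d=d,T=c2w('wrist',s))
cv2.imwrite(f'pics/w_{t}.png',im[:,:,::-1]);print(s['clock'],s['position'],s['ee_rot'],s['width'],s['contact_force'])
E
python3 snap.py dock
sed -i 's/S>210)&(V>150)/S>190)\&(V>190)/' a.py; python3 a.py|grep orange
python3 - <<'E'
import cv2,numpy as np
im=np.load('scene0.npz')['im']
print(cv2.cvtColor(im,cv2.COLOR_RGB2HSV)[[212,222,232],[204,115,122]])
E
```

```text
0.65 [0.50786066 0.12251305 0.2288473 ] [-0.00151619  0.70794204  0.70626782 -0.00124017] 0.051684008452732744 [-0.83812092 -0.58524044  0.98454131]
orange [197, 192, 14, 35, 153] top [ 0.464 -0.138  0.184] mean [ 0.478 -0.151  0.153] min [ 0.274 -0.196  0.   ]
orange [102, 203, 24, 33, 188] top [ 0.5   -0.362  0.182] mean [ 0.506 -0.347  0.153] min [ 0.28  -0.467  0.004]
orange [308, 281, 36, 48, 265] top [ 0.458 -0.143  0.183] mean [ 0.478 -0.159  0.145] min [ 0.447 -0.198  0.001]
orange [349, 358, 17, 9, 36] top [ 0.495 -0.368  0.182] mean [ 0.502 -0.351  0.16 ] min [ 0.483 -0.372  0.101]
[[ 11 194 223]
 [ 12 207 232]
 [ 12 208 232]]
```

View pics/w_dock.png

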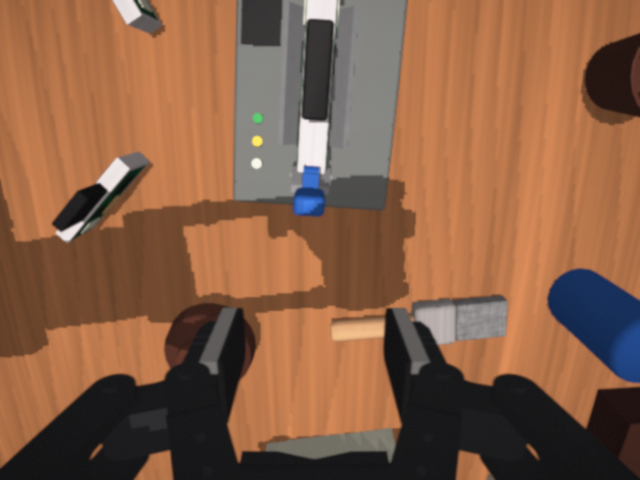

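The wrist view shows the right blue lever at (309,200), the black grip at (318,70) and the lower half of the dock. I shift along to see all of it.

Call:
drive_tool(
  motion="0 0 0 0.05 0 0 0;0 0 0 0.03 0 0 0;0 0 0 0 0 0 0",
)

```text
clock: 1.08
position: [0.5123, 0.2002, 0.2284]
ee_rot: [0.001, 0.71, 0.704, -0.001]
contact_force: [-0.3, -0.5, -0.5]
width: 0.0002
```

```bash
python3 snap.py dock2
```

```text
1.075 [0.51231829 0.20015935 0.22841064] [ 6.61376287e-04  7.09846818e-01  7.04354707e-01 -1.22685249e-03] 0.00018475652322815753 [-0.32557899 -0.46712317 -0.52109296]
```

View pics/w_dock2.png

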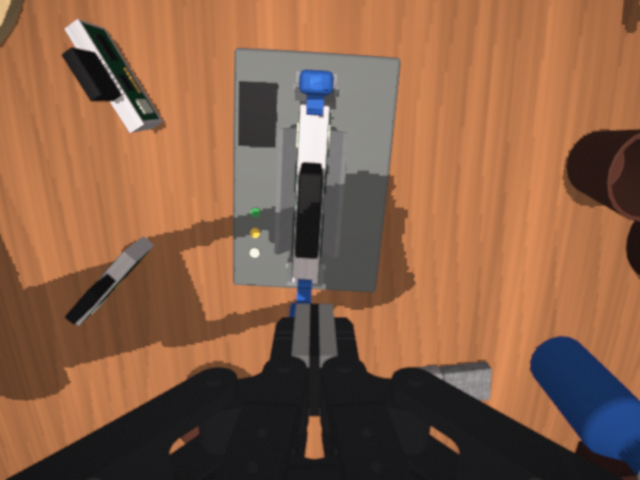

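```bash
cat > dk.py <<'E'
from h import *
def rep(nm,W,m):
    q=W[m]; 
    if len(q)<8: print(nm,'few',len(q));return
    (cx,cy),(w,h),a=cv2.minAreaRect((q[:,:2]*1000).astype(np.float32))
    u,s,v=np.linalg.svd(q[:,:2]-q[:,:2].mean(0),full_matrices=False)
    print(nm,len(q),'c',round(cx,1),round(cy,1),'mean',np.round(q.mean(0)*1000,1),'wh',round(w,1),round(h,1),'ang',round(a,2),'pca',np.round(np.degrees(np.arctan2(v[0,1],v[0,0])),2))
for f in('scene0','side0','w_dock','w_dock2'):
    z=np.load(f+'.npz');n=f[:-1] if f[0]=='s' else 'wrist'
    T=z['T'] if n=='wrist' else c2w(n)
    W=cloud(n,z['d'],T);im=z['im'];hsv=cv2.cvtColor(im,cv2.COLOR_RGB2HSV)
    V=hsv[...,2];S=hsv[...,1];H=hsv[...,0]
    roi=(abs(W[...,0]-.51)<.06)&(abs(W[...,1]-.216)<.12)
    Z=W[...,2]
    rep(f+' grip',W,roi&(V<60)&(Z>.136)&(Z<.150)&(abs(W[...,1]-.216)<.045))
    rep(f+' brdtop',W,roi&(V>120)&(S<60)&(Z>.09)&(Z<.106)&(abs(W[...,1]-.216)<.07))
    b=(H>105)&(H<130)&(S>120)
    rep(f+' tipR',W,roi&b&(Z>.134)&(Z<.15)&(W[...,1]<.2))
    rep(f+' tipL',W,roi&b&(Z>.134)&(Z<.15)&(W[...,1]>.23))
    rep(f+' base',W,(abs(W[...,0]-.51)<.1)&(abs(W[...,1]-.216)<.13)&(S<70)&(V>60)&(Z>.012)&(Z<.045))
    bz=Z[(abs(W[...,0]-.51)<.1)&(abs(W[...,1]-.216)<.13)&(S<70)&(V>60)&(Z>.012)&(Z<.035)];print(np.round(np.nanmedian(bz),4), np.nanmedian(Z[(S>110)&(abs(Z)<.02)&(abs(W[...,0]-.6)<.2)&(abs(W[...,1])<.35)]))
E
python3 dk.py
```

```text
scene0 grip 98 c 514.1 219.3 mean [514.9 219.1 140.9] wh 44.7 16.5 ang 85.44 pca 86.06
scene0 brdtop 205 c 509.8 216.5 mean [513.2 218.8  97.6] wh 130.0 24.8 ang 85.7 pca 85.85
scene0 tipR 26 c 508.2 146.8 mean [508.5 146.1 139.5] wh 6.8 22.9 ang 87.06 pca -6.41
scene0 tipL 28 c 517.0 289.8 mean [517.3 289.1 139.9] wh 20.0 9.3 ang 1.55 pca -2.39
scene0 base 2329 c 512.6 218.8 mean [538.4 214.6  23.4] wh 199.0 136.0 ang 85.25 pca 83.34
0.0216 0.000179212447471766
side0 grip 58 c 506.1 215.3 mean [506.2 211.2 143.4] wh 50.8 12.8 ang 87.34 pca -95.01
side0 brdtop 49 c 494.3 209.2 mean [498.4 197.4  98.2] wh 26.9 125.7 ang 3.99 pca -92.71
side0 tipR 35 c 502.6 146.0 mean [502.4 144.7 139.8] wh 14.9 15.0 ang 81.01 pca -21.57
side0 tipL 28 c 509.6 267.8 mean [511.7 284.2 139.3] wh 50.8 13.6 ang 81.19 pca -97.07
side0 base 1549 c 507.4 216.4 mean [506.5 188.5  23.3] wh 206.0 128.9 ang 86.19 pca -97.18
0.0232 0.0014468494355275308
w_dock grip 2423 c 508.9 219.0 mean [508.9 219.5 143.6] wh 48.3 12.8 ang 86.35 pca -93.6
w_dock brdtop 2056 c 508.1 211.5 mean [507.6 203.2  98.6] wh 103.9 18.9 ang 86.04 pca -94.09
w_dock tipR 632 c 504.0 148.3 mean [503.9 148.8 140.9] wh 11.6 17.4 ang 87.13 pca -0.92
w_dock tipL few 0
w_dock base 18804 c 507.5 201.8 mean [512.4 193.9  22.8] wh 164.5 128.9 ang 86.36 pca 45.44
0.0227 0.0008104877531124322
w_dock2 grip 2019 c 508.8 220.0 mean [509.  221.2 143.6] wh 49.3 13.4 ang 86.08 pca -94.17
w_dock2 brdtop 2145 c 508.8 219.3 mean [509.6 235.8  98.8] wh 119.2 18.5 ang 86.33 pca -93.89
w_dock2 tipR 8 c 497.8 153.3 mean [498.  153.5 135.2] wh 2.5 0.8 ang 7.1 pca -165.48
w_dock2 tipL 737 c 513.6 290.9 mean [513.5 290.8 141.3] wh 11.7 16.9 ang 87.16 pca -4.98
w_dock2 base 22384 c 508.7 219.4 mean [513.9 229.   22.9] wh 198.4 128.8 ang 86.19 pca -98.15
0.0228 0.0007981883071396245
```

```bash
cat >> h.py <<'E'
def frame(o,yang,tilt=0.):
    a=np.radians(yang);y=np.array([np.cos(a),np.sin(a),0]);f=np.array([-np.sin(a),np.cos(a),0]) # f: rear->front (towards -x)
    t=np.radians(tilt);z=np.array([0,0,1])*np.cos(t)+f*np.sin(t);x=np.cross(y,z)
    return np.array(o),np.stack([x,y,z],1)
DOCK=frame([.509,.2193,.038],86.2)
def target(F,p): # tool x=slot y, tool y=slot x, tool z=-slot z
    o,M=F;Rt=np.stack([M[:,1],M[:,0],-M[:,2]],1)
    return o+M@np.array(p),Rt
def delta(F,p):
    s=get_state();P,Rt=target(F,p);R0=rot(s)
    w=np.degrees(R.from_matrix(R0.T@Rt).as_rotvec());t=R0.T@(P-s['position'])
    return w,t
def inslot(F):
    s=get_state();o,M=F;return M.T@(s['position']-o)
E
python3 -c "
from h import *
np.set_printoptions(suppress=True,precision=4)
w,t=delta(DOCK,[0,.046,.13]);print(w,t);print(inslot(DOCK))"
```

```text
[-0.0513  0.2011  3.2982] [ 0.0663 -0.0007  0.0601]
[ 0.0046 -0.0199  0.1904]
```

Call:
drive_tool(
  motion="0 0.2 3.3 0.04 -0.0007 0.01 0;0 0 0 0.027 0 0.03 0;0 0 0 0 0 0.02 0;0 0 0 0 0 0 0",
)

```text
clock: 1.62
position: [0.5177, 0.2607, 0.1668]
ee_rot: [0.002, 0.733, 0.68, -0.001]
contact_force: [-1.2, -0.7, 0.6]
width: -0.0
```

```bash
python3 -c "
from h import *
np.set_printoptions(suppress=True,precision=4)
w,t=delta(DOCK,[0,.046,.085]);print(w,t);print(inslot(DOCK))"; python3 snap.py d3
```

```text
[ 0.1138  0.2221 -0.5143] [ 0.0042 -0.0061  0.0438]
[0.0059 0.0419 0.1288]
1.625 [0.51769255 0.26070315 0.1668212 ] [ 0.00204935  0.73321995  0.67998806 -0.00073696] -1.4379919190653635e-05 [-1.24453393 -0.65515469  0.63117968]
```

View pics/w_d3.png

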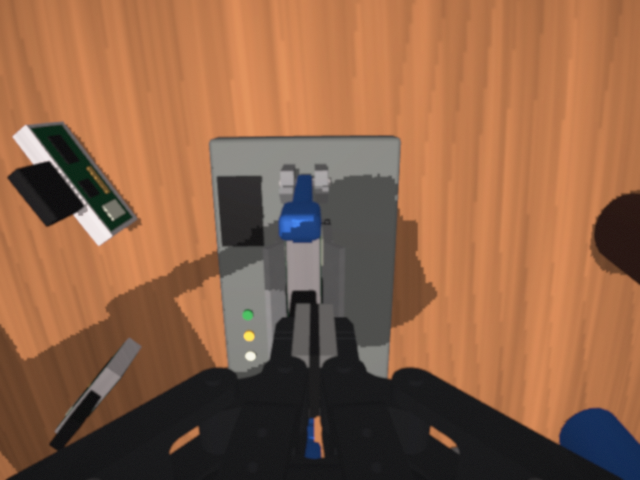

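The shut fingers are above the gap between the grip and the left blue tip at (300,222). I correct 6 mm sideways, then descend.

Call:
drive_tool(
  motion="0 0 -0.5 0.004 -0.006 0.01 0;0 0 0 0 0 0.02 0;0 0 0 0 0 0.014 0;0 0 0 0 0 0 0",
)

```text
clock: 2.17
position: [0.5144, 0.264, 0.125]
ee_rot: [0.004, 0.731, 0.682, 0.003]
contact_force: [-0.4, 0.5, 0.2]
width: 0.0002
```

```bash
cat > p.py <<'E'
import sys
from h import *
np.set_printoptions(suppress=True,precision=4)
F=eval(sys.argv[1]);w,t=delta(F,eval(sys.argv[2]));print(w,t,'in',inslot(F),'f',get_state()['contact_force'])
E
python3 p.py DOCK [0,.055,.085]
```

```text
[ 0.4984  0.056  -0.1602] [ 0.0101 -0.0025  0.0019] in [0.0025 0.0449 0.087 ] f [-0.4284  0.4593  0.1677]
```

Call:
drive_tool(
  motion="0.5 0 0 0.012 -0.002 0.001 0;0 0 0 0.012 0 0 0;0 0 0 0.012 0 0 0;0 0 0 0 0 0 0",
)

```text
clock: 2.68
position: [0.5157, 0.3029, 0.1253]
ee_rot: [0.001, 0.731, 0.682, 0.0]
contact_force: [0.3, -0.2, -0.1]
width: -0.0002
```

```bash
python3 p.py DOCK [0,.05,.085]
```

```text
[ 0.0834  0.0322 -0.1241] [-0.0339 -0.0011  0.0023] in [0.0011 0.0839 0.0873] f [ 0.3435 -0.1556 -0.1403]
```

```bash
cat > sc.py <<'E'
import sys;from h import *
n,t,x0,x1,y0,y1=sys.argv[1],sys.argv[2],*map(int,sys.argv[3:7])
im,d=get_image(n);np.savez(f'{t}.npz',im=im,d=d);c=im[y0:y1,x0:x1];k=min(780/c.shape[1],580/c.shape[0])
cv2.imwrite(f'pics/{t}.png',cv2.resize(c,None,fx=k,fy=k,interpolation=3)[:,:,::-1])
E
python3 sc.py scene s1 290 450 170 300
```

```text
(no output)
```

View pics/s1.png

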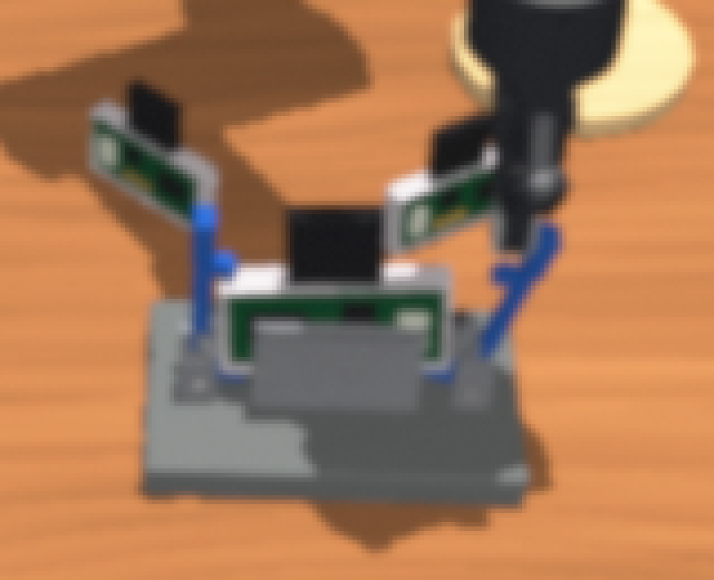

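The left lever has swung to about 0.35 and its end of the board is lifting. Now the right lever.

Call:
drive_tool(
  motion="0 0 0 -0.01 0 -0.03 0;0 0 0 -0.03 -0.001 -0.03 0;0 0 0 -0.05 0 0 0;0 0 0 -0.04 0 0 0;0 0 0 0 0 0 0",
)

```text
clock: 3.35
position: [0.5071, 0.1717, 0.1885]
ee_rot: [0.002, 0.73, 0.683, 0.003]
contact_force: [-0.3, 0.2, -0.5]
width: 0.0001
```

```bash
python3 p.py DOCK [0,-.045,.085]
```

```text
[ 0.3785 -0.1196 -0.0092] [ 0.0025 -0.0017  0.0655] in [ 0.0013 -0.0477  0.1505] f [-0.2588  0.1946 -0.4585]
```

Call:
drive_tool(
  motion="0.4 0 0 0.002 -0.001 0.03 0;0 0 0 0 0 0.03 0;0 0 0 0 0 0.005 0;0 0 0 -0.012 0 0 0;0 0 0 -0.015 0 0 0;0 0 0 -0.015 0 0 0;0 0 0 0 0 0 0",
)

```text
clock: 4.22
position: [0.5073, 0.133, 0.1263]
ee_rot: [0.0, 0.731, 0.683, 0.006]
contact_force: [-0.5, -0.1, 0.4]
width: -0.0001
```

```bash
python3 p.py DOCK [0,-.102,.085]
```

```text
[ 0.5456 -0.5005 -0.0604] [-0.0159 -0.0041  0.0031] in [ 0.0041 -0.0862  0.0883] f [-0.5106 -0.0604  0.4208]
```

Call:
drive_tool(
  motion="0.5 -0.5 0 -0.012 -0.004 0.003 0;0 0 0 -0.005 0 0 0;0 0 0 -0.003 0 0 0",
)

```text
clock: 4.6
position: [0.5029, 0.114, 0.1238]
ee_rot: [-0.0, 0.731, 0.682, 0.003]
contact_force: [0.7, 9.6, -1.2]
width: 0.0
```

```bash
python3 p.py DOCK [0,-.104,.085]
```

```text
[ 0.1746 -0.2645 -0.1884] [ 0.0014 -0.0009  0.0008] in [ 0.0009 -0.1055  0.0858] f [ 0.6737  9.5994 -1.21  ]
```

Call:
drive_tool(
  motion="0 0 0 -0.003 0 0 0;0 0 0 0.004 0 0 0",
)

```text
clock: 4.85
position: [0.5031, 0.1178, 0.1239]
ee_rot: [-0.003, 0.732, 0.681, 0.005]
contact_force: [0.5, 0.5, -0.2]
width: 0.0003
```

```bash
python3 p.py DOCK [0,.07,.085]
```

```text
[ 0.1763 -0.6233 -0.3091] [ 0.1717 -0.0018  0.0028] in [ 0.0009 -0.1017  0.0859] f [ 0.4591  0.4629 -0.1781]
```

Call:
drive_tool(
  motion="0 -0.5 0 0 0 -0.03 0;0 0 0 0.03 -0.001 -0.03 0;0 0 0 0.05 0 0 0;0 0 0 0.05 0 0 0;0 0 0 0.038 0 0 0;0 0 0 0 0 0.03 0;0 0 0 0 0 0.03 0;0 0 0 0 0 0 0",
)

```text
clock: 5.85
position: [0.5148, 0.2868, 0.1239]
ee_rot: [0.005, 0.731, 0.683, -0.001]
contact_force: [0.4, -0.1, 0.0]
width: 0.0003
```

```bash
python3 p.py DOCK [0,.104,.085]
```

```text
[ 0.275   0.4848 -0.0925] [ 0.0363 -0.0014  0.0006] in [0.0013 0.0677 0.0859] f [ 0.3855 -0.1017  0.0471]
```

Call:
drive_tool(
  motion="0.3 0.5 0 0.015 -0.001 0.001 0;0 0 0 0.015 0 0 0;0 0 0 0.005 0 0 0;0 0 0 0.004 0 0 0;0 0 0 0.003 0 0 0",
)

```text
clock: 6.48
position: [0.518, 0.3258, 0.1257]
ee_rot: [0.005, 0.73, 0.684, -0.003]
contact_force: [-0.2, -10.5, -0.4]
width: -0.0
```

```bash
python3 p.py DOCK [0,.104,.085]
```

```text
[0.1589 0.6096 0.0548] [-0.0029 -0.002   0.0028] in [0.002  0.1069 0.0877] f [ -0.1889 -10.5219  -0.4018]
```

Both levers are at their stops. I push slightly more, back off and rise, then look.

Call:
drive_tool(
  motion="0 0.5 0 0.003 0 0 0;0 0 0 -0.006 0 -0.02 0;0 0 0 -0.02 -0.002 -0.04 100;0 0 0 -0.05 0 -0.02 100;0 0 0 -0.05 0 0 100;0 0 0 0 0 0 100",
)

```text
clock: 7.22
position: [0.51, 0.2004, 0.2116]
ee_rot: [0.005, 0.729, 0.684, 0.002]
contact_force: [-0.2, 0.4, 0.3]
width: 0.0721
```

```bash
python3 p.py DOCK [0,.0,.14]; python3 sc.py scene s2 290 450 170 300; python3 snap.py d4
```

```text
[0.5553 0.225  0.1843] [ 0.0189 -0.0025  0.0335] in [ 0.0023 -0.0188  0.1736] f [-0.1528  0.4341  0.3073]
7.275 [0.51053013 0.20207582 0.21179941] [0.00464931 0.72866428 0.68484976 0.00274803] 0.0784849683623779 [0.3068365  1.13485613 0.35034072]
```

View pics/s2.png

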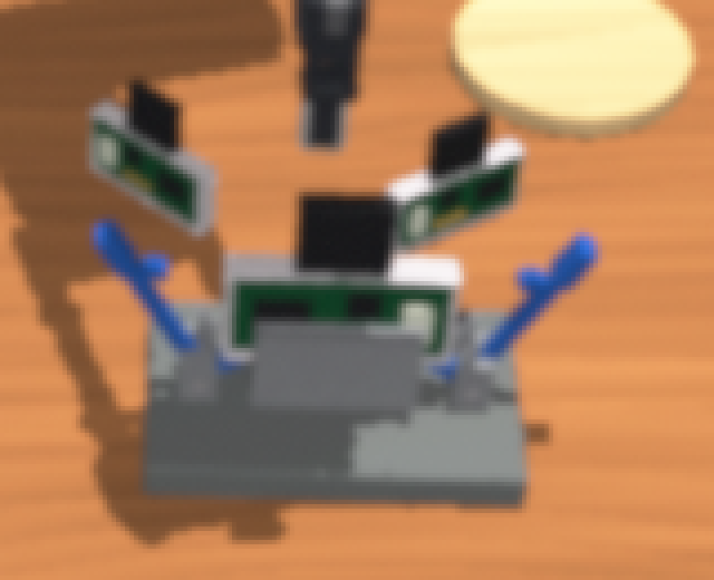

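View pics/w_d4.png

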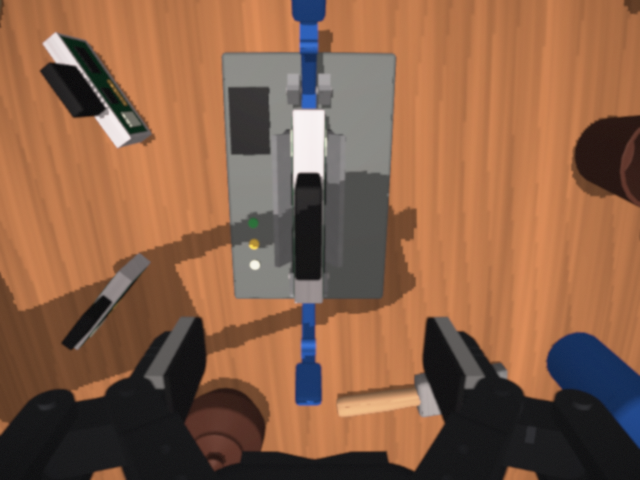

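Both blue levers are fully out (tips at (308,10) and (308,385) in the wrist view), and the board stands level on the toes, about 10 mm up. While the gripper is empty, I look at the bay.

Call:
drive_tool(
  motion="0 0 0 -0.02 0 -0.05 100;0 0 0 -0.055 0 -0.04 100;0 0 0 -0.06 0 0 100;0 0 0 -0.06 0 0 100;0 0 0 -0.06 0 0 100;0 0 0 -0.06 0 0 100;0 0 0 -0.06 0 0 100;0 0 0 -0.05 0 0 100;0 0 0 -0.04 0 0 100;0 0 0 0 0 0 100;0 0 0 0 0 0 100",
)

```text
clock: 8.7
position: [0.4976, -0.2585, 0.3]
ee_rot: [0.004, 0.721, 0.693, 0.009]
contact_force: [-0.0, 0.3, -0.8]
width: 0.0856
```

```bash
python3 snap.py b1
```

```text
8.7 [ 0.49757983 -0.25848647  0.30001152] [0.00442501 0.72079238 0.69307411 0.00932971] 0.08562357176236601 [-0.00079473  0.30968636 -0.77910338]
```

View pics/w_b1.png

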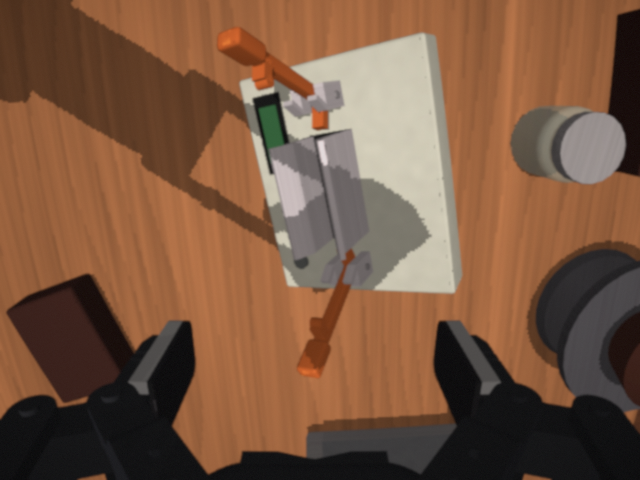

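The wrist view shows the whole bay: levers at (240,45) and (312,360), slot between the rails running about (320,135) to (345,255). Now I fit its pose.

```bash
cat > bf.py <<'E'
from h import *
np.set_printoptions(suppress=True,precision=4)
z=np.load('w_b1.npz');W=cloud('wrist',z['d'],z['T']);im=z['im'];hsv=cv2.cvtColor(im,cv2.COLOR_RGB2HSV)
from numpy.linalg import svd
m=np.zeros(W.shape[:2],bool);m[60:280,330:440]=1
m&=(hsv[...,2]>90)&(hsv[...,1]<60)&~np.isnan(W[...,0])
P=W[m]
for _ in range(8):
    c=P.mean(0);n=svd(P-c,full_matrices=False)[2][2];n*=np.sign(n[2]);r=(W[m]-c)@n;P=W[m][abs(r)<.003]
print('plane',len(P),c,n,'tilt',np.degrees(np.arccos(n[2])),'front dir',np.degrees(np.arctan2(n[1],n[0])))
yang=np.degrees(np.arctan2(n[1],n[0]))-90
print('yang',yang)
# all points in slot frame with guessed seat
o,M=frame([.526,-.245,.099],yang,30)
Q=(W-o)@M
np.save('Q.npy',Q)
print('face z in slot frame',np.median(((P-o)@M)[:,2]))
# white console face extents
f=(abs(Q[...,2]-np.median(((P-o)@M)[:,2]))<.004)&(hsv[...,1]<60)
q=Q[f];print('face y',np.percentile(q[:,1],[0.3,99.7]),'x',np.percentile(q[:,0],[.3,99.7]))
# heights above: rails
g=(hsv[...,1]<60)&(abs(Q[...,1])<.06)&(abs(Q[...,0])<.05)&(Q[...,2]>.02)
q=Q[g];print('rails',len(q),q.min(0),q.max(0))
og=(hsv[...,0]<16)&(hsv[...,1]>170)&(hsv[...,2]>60)&(abs(Q[...,0])<.04)&(abs(Q[...,1])<.16)&(Q[...,2]>.0)
for s,nm in((1,'L'),(-1,'R')):
    q=Q[og&(Q[...,1]*s>.04)]; t=q[np.argsort(abs(q[:,1]))[-60:]]
    print(nm,len(q),'x med',np.median(q[:,0]),'tip',t.mean(0),'maxz',q[:,2].max(),'maxy',abs(q[:,1]).max())
E
python3 bf.py
```

```text
plane 18983 [ 0.5672 -0.2245  0.1111] [-0.4775 -0.0752  0.8754] tilt 28.90477980557629 front dir -171.04445032040636
yang -261.0444503204063
face z in slot frame -0.011533090851032745
face y [-0.3147  0.1036] x [-0.0951  0.0785]
rails 7985 [-0.0296 -0.0422  0.02  ] [0.05   0.046  0.2859]
L 2792 x med -0.0023315092008514646 tip [-0.0051  0.1206  0.0963] maxz 0.10100011982646416 maxy 0.12178412402914418
R 1988 x med -0.002592679033247723 tip [-0.0029 -0.1149  0.0963] maxz 0.1008835992420656 maxy 0.11747782960858487
```

```bash
cat >> bf.py <<'E'
print('----')
w=(hsv[...,1]<70)&(abs(Q[...,1])<.07)&(abs(Q[...,0])<.045)
# top ridges per z
for y0 in(-.04,-.02,0,.02,.035):
    s=w&(abs(Q[...,1]-y0)<.004)&(Q[...,2]>.0)&(Q[...,2]<.06)
    q=Q[s]; tops=q[q[:,2]>q[:,2].max()-.003]
    L=q[q[:,0]<0];Rr=q[q[:,0]>0]
    print(y0,'left max z',L[:,2].max(),'at x',L[L[:,2]>L[:,2].max()-.0015][:,0].round(4).min(),L[L[:,2]>L[:,2].max()-.0015][:,0].max(),' right',Rr[:,2].max(),Rr[Rr[:,2]>Rr[:,2].max()-.0015][:,0].min(),Rr[Rr[:,2]>Rr[:,2].max()-.0015][:,0].max())
# rail ends
s=w&(Q[...,2]>.036)&(Q[...,2]<.055);q=Q[s]
for lab,k in(('neg',q[:,0]<0),('pos',q[:,0]>0)): print(lab,'y ext',np.percentile(q[k][:,1],[.5,99.5]),'x',np.percentile(q[k][:,0],[.5,50,99.5]))
# inner right rail face points z 12..30
b=w&(hsv[...,2]>0)
from collections import Counter
H,_,_=np.histogram2d(Q[b][:,0],Q[b][:,2],bins=[np.arange(-.04,.0401,.004),np.arange(-.016,.06,.004)])
print('rows x from -40, cols z from -16 step 4');print(H.astype(int))
E
python3 bf.py | sed -n '/----/,$p'
```

```text
----
-0.04 left max z 0.05292331926308836 at x -0.0274 -0.024710814618874265  right 0.053140026246097385 0.013202510331216357 0.01620418784387773
-0.02 left max z 0.052819195472987676 at x -0.0276 -0.02420780554369605  right 0.05322785417186448 0.012853402708881072 0.01682836314116925
0 left max z 0.05269331973764077 at x -0.028 -0.023564309488670523  right 0.05321148921418752 0.012793358201754014 0.016539487238063384
0.02 left max z 0.053061483265752475 at x -0.0276 -0.023844384803370363  right 0.05372502711327001 0.013006967485102106 0.016150377110739307
0.035 left max z 0.05313704119764317 at x -0.0279 -0.02419535326344417  right 0.053776511291120765 0.012991815473961325 0.015632409657405432
neg y ext [-0.0414  0.0455] x [-0.029  -0.0214 -0.0157]
pos y ext [-0.0413  0.0459] x [0.0034 0.0137 0.0167]
rows x from -40, cols z from -16 step 4
[[ 33 116   0   0   0   0   0   0   0   0   0   0   0   0   0   0   0   0]
 [ 34 127   0   0   0   0   0   0   0   0   0   0   0   0   0   0   0   0]
 [ 32 120   0   0   0   0   0   0   0   0   0   0   0   0   0   0  71   1]
 [ 30  97   0   0   0 
[... 553 characters left out ...]
  4  22   0   0   0   0]
 [ 36 163  31  32  38  34  37  36  48  48  55  27   9  12  68  19   0   0]
 [ 91 522 224 244 261 239 264 274 265 280 280 291 293 255   3  53  52   0]
 [142 606   0   0   0   0   0   0   0   0   0   0   0   0   0   0 389 216]
 [156 594   0   0   0   0   0   0   0   0   0   0   0   0   0   0  98  14]
 [165 593   0   0   0   0   0   0   0   0   0   0   0   0   0   0   0   0]
 [178 602   0   0   0   0   0   0   0   0   0   0   0   0   0   0   0   0]
 [201 563   0   0   0   0   0   0   0   0   0   0   0   0   0   0   0   0]
 [186 622   0   0   0   0   0   0   0   0   0   0   0   0   0   0   0   0]
 [221 587   0   0   0   0   0   0   0   0   0   0   0   0   0   0   0   0]]
```

```bash
cat > bg.py <<'E'
from h import *
np.set_printoptions(suppress=True,precision=4)
for f in('w_dock2','w_d4'):
    z=np.load(f+'.npz');W=cloud('wrist',z['d'],z['T']);hsv=cv2.cvtColor(z['im'],cv2.COLOR_RGB2HSV)
    o,M=DOCK;Q=(W-o)@M
    for sx in(-1,1):
        k=(abs(Q[...,1])<.035)&(Q[...,0]*sx>.0125)&(Q[...,0]*sx<.03)&(Q[...,2]>.03)&(Q[...,2]<.07)
        q=Q[k]; print(f,sx,len(q),'z',np.percentile(q[:,2],[5,50,98]),'x',np.percentile(q[:,0],[2,50,98]))
    bench=(hsv[...,1]>110)&(abs(W[...,2])<.02); print('bench',np.median(W[bench][:,2]))
z=np.load('w_b1.npz');W=cloud('wrist',z['d'],z['T']);hsv=cv2.cvtColor(z['im'],cv2.COLOR_RGB2HSV)
bench=(hsv[...,1]>110)&(abs(W[...,2])<.02)
B=W[bench];A=np.c_[B[:,:2],np.ones(len(B))];print('bench b1',np.median(B[:,2]),np.linalg.lstsq(A,B[:,2],rcond=None)[0])
for n in('scene','side'):
    z=np.load(n+'0.npz');W=cloud(n,z['d'],c2w(n));hsv=cv2.cvtColor(z['im'],cv2.COLOR_RGB2HSV)
    o,M=frame([.526,-.245,.099],99,30);Q=(W-o)@M
    k=(hsv[...,1]<70)&(abs(Q[...,1])<.035)&(abs(Q[...,0])<.035)&(Q[...,2]>.044)&(Q[...,2]<.06);q=Q[k]
    print(n,len(q))
    if len(q): 
      print(np.percentile(q,[2,50,98],axis=0))
    f=(hsv[...,1]<60)&(abs(Q[...,2]+.012)<.008)&(abs(Q[...,1])<.09)&(Q[...,0]>.02)&(Q[...,0]<.09);P=W[f]
    c=P.mean(0);nn=np.linalg.svd(P-c,full_matrices=False)[2][2];nn*=np.sign(nn[2]);print(len(P),nn,np.degrees(np.arccos(nn[2])),np.degrees(np.arctan2(nn[1],nn[0])), np.median(Q[f][:,2]))
E
python3 bg.py
```

```text
w_dock2 -1 1601 z [0.0387 0.0456 0.0494] x [-0.023  -0.0178 -0.0127]
w_dock2 1 1489 z [0.0397 0.046  0.0494] x [0.0127 0.0174 0.0223]
bench 0.000937284483206402
w_d4 -1 1768 z [0.0388 0.0458 0.0495] x [-0.023  -0.0178 -0.0128]
w_d4 1 1659 z [0.0395 0.0461 0.0493] x [0.0127 0.0175 0.0224]
bench 0.0009274123261202027
bench b1 0.0009603139257252091 [-0.0008 -0.0011  0.0011]
scene 193
[[-0.0282 -0.0329  0.0443]
 [ 0.012  -0.0006  0.048 ]
 [ 0.0198  0.0334  0.051 ]]
765 [-0.4428 -0.0717  0.8938] 26.649263105324355 -170.79549540176725 -0.013546509918488166
side 272
[[-0.0297 -0.0339  0.0442]
 [-0.0207 -0.0033  0.0505]
 [ 0.0157  0.0342  0.0548]]
2048 [-0.4909 -0.0804  0.8675] 29.83199922868249 -170.69919284760925 -0.011061799969119466
```

```bash
cat > bh.py <<'E'
from h import *
np.set_printoptions(suppress=True,precision=4)
z=np.load('w_b1.npz');W=cloud('wrist',z['d'],z['T']);hsv=cv2.cvtColor(z['im'],cv2.COLOR_RGB2HSV)
def fit(Q,W,k,nm):
    P=W[k]
    for _ in range(6):
        c=P.mean(0);n=np.linalg.svd(P-c,full_matrices=False)[2][2];n*=np.sign(n[0]);r=(W[k]-c)@n;P=W[k][abs(r)<.0015]
    print(nm,len(P),n,'elev',np.degrees(np.arcsin(n[2])),'az',np.degrees(np.arctan2(n[1],n[0])),'slot',Q[k].mean(0),'x med',np.median(Q[k][:,0]))
o,M=frame([.526,-.245,.099],99,30);o=o+M@np.array([-.0057,.0021,.0037]);print('seat',o)
Q=(W-o)@M;w=(hsv[...,1]<70)&(abs(Q[...,1])<.042)&(Q[...,2]>.008)&(Q[...,2]<.032)
fit(Q,W,w&(abs(Q[...,0]+.011)<.004),'front inner')
fit(Q,W,w&(abs(Q[...,0]-.0145)<.005),'rear outer')
t=(hsv[...,1]<70)&(abs(Q[...,1])<.05)&(abs(Q[...,0])<.03)&(Q[...,2]>.046)&(Q[...,2]<.055)
for s in(-1,1):
    q=Q[t&(Q[...,0]*s>0.005)];print(s,len(q),np.percentile(q,[1,50,99],axis=0).tolist())
og=(hsv[...,0]<16)&(hsv[...,1]>170)&(hsv[...,2]>60)&(abs(Q[...,0])<.03)&(abs(Q[...,1])<.16)&(Q[...,2]>.03)
for s in(1,-1):
    q=Q[og&(Q[...,1]*s>.07)];t=q[abs(q[:,1])>abs(q[:,1]).max()-.02];print(s,len(q),'x',np.percentile(q[:,0],[2,50,98]),'tip x',np.percentile(t[:,0],[2,50,98]),'z',q[:,2].max(),'y',abs(q[:,1]).max())
E
python3 bh.py
```

```text
seat [ 0.519  -0.244   0.0994]
front inner 1575 [0.8629 0.1288 0.4886] elev 29.249805377275976 az 8.489553942993194 slot [-0.0109  0.0015  0.0203] x med -0.010955885335668405
rear outer 1551 [0.8552 0.1377 0.4997] elev 29.978035882262088 az 9.148455201459228 slot [0.0162 0.0016 0.0204] x med 0.01615021010201615
-1 660 [[-0.023529248449357398, -0.04266867803542565, 0.04606262106989249], [-0.019801390926404844, 0.003306449453647535, 0.04750398908125433], [-0.017167228789136724, 0.042754084137672864, 0.04938313984587958]]
1 728 [[0.017256580980237, -0.042968056649740335, 0.046147781637810956], [0.02041349094675063, 0.0031708094494898196, 0.04782174653581385], [0.022435048228309783, 0.04339902191923908, 0.049800143470294225]]
1 2376 x [-0.0069  0.0035  0.0084] tip x [-0.0075  0.004   0.0085] z 0.09725642802372948 y 0.11972288761190585
-1 1763 x [-0.0068  0.003   0.0087] tip x [-0.0073  0.0036  0.0088] z 0.09722629960370034 y 0.11954216800488542
```

```bash
echo "BAY=frame([.519,-.244,.0994],99,30)" >> h.py; python3 p.py DOCK [0,0,.17]
```

```text
[ 1.1027 -0.4053  1.5818] [ 0.4772 -0.0089  0.0951] in [ 0.0203 -0.4775  0.262 ] f [ 0.0066 -0.607   0.3243]
```

Call:
drive_tool(
  motion="0 0 0 0.05 0 0 100;0 0 0 0.06 0 0 100;0 0 0 0.06 0 0 100;0 0 0 0.06 0 0 100;0 0 0 0.06 0 0 100;0 0 0 0.06 0 0 100;0 0 0 0.06 0 0.02 100;0 0 0 0.04 0 0.04 100;0 0 0 0 0 0 100",
)

```text
clock: 9.88
position: [0.5122, 0.2132, 0.246]
ee_rot: [0.005, 0.714, 0.7, 0.015]
contact_force: [0.5, 0.9, 0.5]
width: 0.0854
```

```bash
python3 p.py DOCK [0,0,.14]
```

```text
[ 1.5848 -0.8038  2.6319] [ 0.0051 -0.0052  0.0679] in [ 0.0036 -0.0059  0.208 ] f [0.4855 0.888  0.4708]
```

Call:
drive_tool(
  motion="1.6 -0.8 2.6 0.005 -0.005 0.03 100;0 0 0 0 0 0.036 100;0 0 0 0 0 0 100",
)

```text
clock: 10.25
position: [0.5081, 0.2209, 0.1824]
ee_rot: [0.002, 0.729, 0.685, 0.002]
contact_force: [-0.2, 0.8, 0.6]
width: 0.0854
```

```bash
python3 p.py DOCK [0,0,.075]; python3 snap.py d5
```

```text
[ 0.294  -0.0401  0.2577] [-0.0016  0.0007  0.0694] in [-0.001   0.0015  0.1444] f [-0.1923  0.8412  0.6078]
10.25 [0.50806548 0.22089    0.18239631] [0.00163441 0.72862136 0.68491183 0.00200839] 0.08544917731293276 [-0.1922559   0.84117712  0.60781459]
```

View pics/w_d5.png

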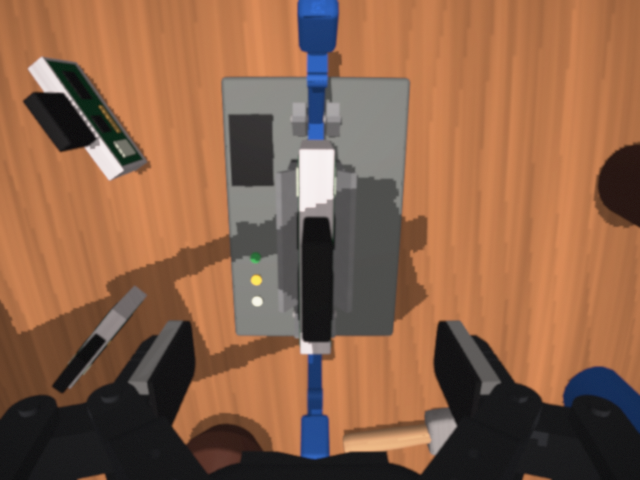

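Run:
```python
from h import *
z=np.load('w_d5.npz');W=cloud('wrist',z['d'],z['T']);V=cv2.cvtColor(z['im'],cv2.COLOR_RGB2HSV)[...,2]
o,M=DOCK;Q=(W-o)@M
k=(V<70)&(abs(Q[...,0])<.02)&(abs(Q[...,1])<.045)&(Q[...,2]>.105)&(Q[...,2]<.125)
k[340:]=0
q=Q[k];print(len(q),q.mean(0),cv2.minAreaRect((q[:,:2]*1000).astype(np.float32)))
```

```text
3073 [-0.00014817  0.00337517  0.1152071 ] ((-0.007460594177246094, 0.9962654113769531), (48.66381072998047, 13.263290405273438), 89.91273498535156)
```

Grip top is at slot z 115 mm (expected 115), centred within 1 mm. Descend and grasp.

Call:
drive_tool(
  motion="0.3 0 0.3 -0.001 0.001 0.03 100;0 0 0 0 0 0.03 100;0 0 0 0 0 0.009 100;0 0 0 0 0 0 0;0 0 0 0 0 0 0;0 0 0 0 0 0 0;0 0 0 0 0 0 0",
  newtons=80,
)

```text
clock: 11.18
position: [0.5167, 0.2219, 0.1277]
ee_rot: [0.004, 0.731, 0.682, 0.01]
contact_force: [-15.1, 1.3, 6.3]
width: 0.0138
```

```bash
python3 p.py DOCK [0,0,.075]
```

```text
[ 1.1281 -0.5744 -0.1554] [-0.0033 -0.0078  0.0145] in [0.0075 0.0031 0.0897] f [-15.1111   1.2775   6.2519]
```

```bash
python3 snap.py d6;python3 sc.py side s3 250 420 150 300;python3 sc.py scene s4 290 450 150 300
```

```text
11.175 [0.5166803  0.22192409 0.12773025] [0.00376279 0.73104335 0.68224159 0.01038612] 0.01376707783038155 [-15.11108566   1.27747936   6.2519141 ]
```

View pics/w_d6.png

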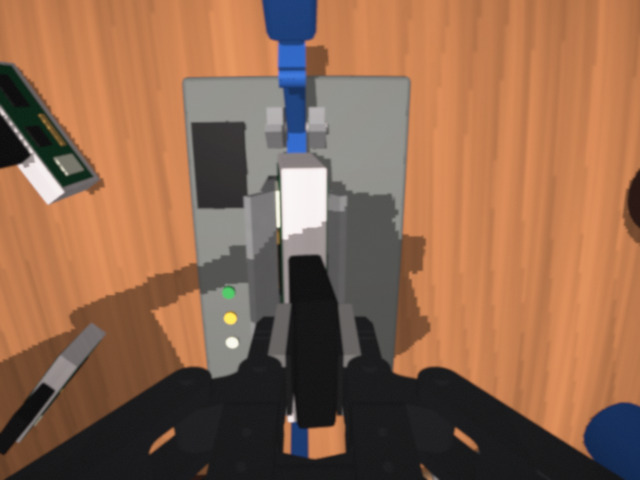

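View pics/s3.png

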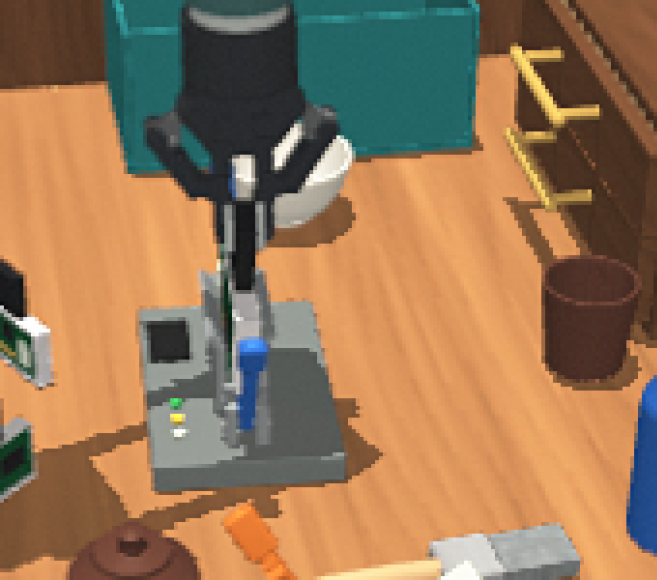

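View pics/s4.png

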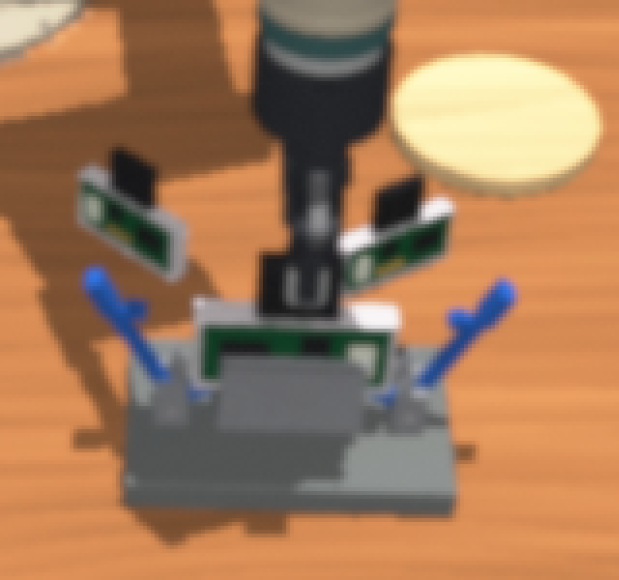

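The grip is between the pads, but the tool drifted: it sits 14 mm high, and it has pushed the board to lean +x (about 15 N). I open slightly, re-centre, go deeper and close again.

Call:
drive_tool(
  motion="0 0 0 0 -0.004 0 40;1.1 -0.6 0 -0.003 -0.004 0 40;0 0 0 0 0 0 40",
)

```text
clock: 11.7
position: [0.5071, 0.2197, 0.1282]
ee_rot: [-0.0, 0.731, 0.683, -0.001]
contact_force: [-0.1, 0.8, 0.1]
width: 0.0344
```

```bash
python3 p.py DOCK [0,0,.077]
```

```text
[-0.0531  0.0487 -0.1146] [-0.0002  0.0019  0.0132] in [-0.0019  0.0002  0.0902] f [-0.0931  0.8335  0.071 ]
```

Call:
drive_tool(
  motion="0 0 0 0 0.002 0.008 40;0 0 0 0 0 0.006 40;0 0 0 0 0 0 40",
)

```text
clock: 12.08
position: [0.51, 0.2193, 0.1128]
ee_rot: [0.0, 0.731, 0.682, -0.001]
contact_force: [0.3, 0.1, 1.0]
width: 0.0347
```

```bash
python3 p.py DOCK [0,0,.077]
```

```text
[-0.026   0.0564 -0.1351] [-0.0001 -0.001  -0.0022] in [0.001  0.0001 0.0748] f [0.2774 0.0802 0.9743]
```

Call:
drive_tool(
  motion="0 0 0 0 -0.001 -0.001 40;0 0 0 0 0 0 20;0 0 0 0 0 0 0;0 0 0 0 0 0 0;0 0 0 0 0 0 0",
  newtons=80,
)

```text
clock: 12.7
position: [0.5091, 0.2194, 0.1139]
ee_rot: [0.0, 0.731, 0.682, -0.0]
contact_force: [0.4, 0.2, -0.0]
width: 0.0128
```

```bash
python3 p.py DOCK [0,0,.077]
```

```text
[-0.007   0.0565 -0.1424] [-0.0001 -0.0001 -0.0011] in [0.0001 0.0001 0.0759] f [ 0.4107  0.1634 -0.039 ]
```

A clean grasp, with no side force. Lift.

Call:
drive_tool(
  motion="0 0 0 0 0 -0.01 0;0 0 0 0 0 -0.03 0;0 0 0 0 0 -0.04 0;0 0 0 0 0 -0.05 0;0 0 0 0 0 -0.05 0;0 0 0 0 0 -0.02 0;0 0 0 0 0 0 0",
)

```text
clock: 13.58
position: [0.5074, 0.2192, 0.32]
ee_rot: [-0.001, 0.731, 0.683, -0.003]
contact_force: [-0.8, 0.2, -4.3]
width: 0.0131
```

```bash
python3 snap.py d7; python3 p.py BAY [0,0,.2]
```

```text
13.575 [0.50742912 0.21916588 0.31996154] [-0.0008337   0.73082432  0.68256039 -0.00253471] 0.013137574531405839 [-0.75483969  0.16910955 -4.31259829]
[-30.2549   3.5201 -12.5846] [-0.4833 -0.0536  0.0482] in [0.1622 0.4592 0.1598] f [ 0.3056 -0.101  -3.3157]
```

View pics/w_d7.png

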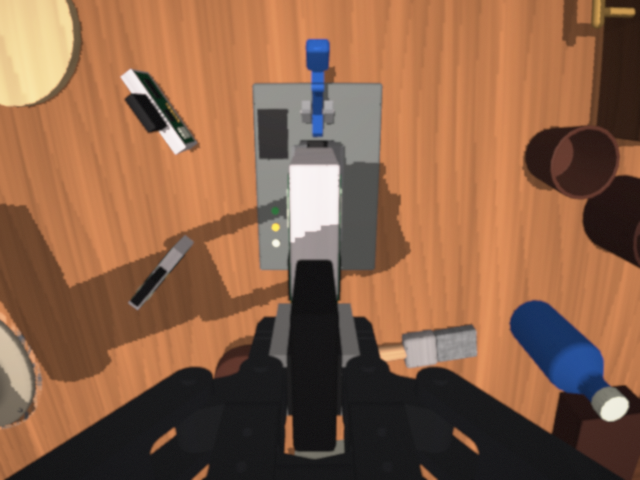

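```bash
cat > inh.py <<'E'
import sys;from h import *
np.set_printoptions(suppress=True,precision=4)
z=np.load(sys.argv[1]);Tc=np.array(camera_model('wrist')['T_tool_cam'])
Q=cloud('wrist',z['d'],Tc);hsv=cv2.cvtColor(z['im'],cv2.COLOR_RGB2HSV)
k=(abs(Q[...,1])<.02)&(Q[...,0]>.022)&(Q[...,0]<.07)&(abs(Q[...,2]-.006)<.008)&(hsv[...,1]<70)&(hsv[...,2]>90)
q=Q[k];A=np.c_[q[:,:2],np.ones(len(q))];print('top',len(q),np.percentile(q,[1,50,99],axis=0).tolist(),'z=ax+by+c',np.linalg.lstsq(A,q[:,2],rcond=None)[0])
for x0 in(.03,.04,.05):
    t=q[abs(q[:,0]-x0)<.003];print(x0,'y edges',np.percentile(t[:,1],[2,98]))
E
python3 inh.py w_d7.npz
```

```text
top 5015 [[0.023680529471016464, -0.009459290335088045, 0.003923892330725261], [0.04303611410324165, -0.0003179112358308641, 0.005430205383739672], [0.05986898304303982, 0.008712316232158327, 0.00961101141548985]] z=ax+by+c [0.0142 0.0007 0.0049]
0.03 y edges [-0.0093  0.0086]
0.04 y edges [-0.0091  0.0086]
0.05 y edges [-0.0093  0.0083]
```

Call:
drive_tool(
  motion="0 0 0 -0.04 -0.006 0 0;0 0 0 -0.055 -0.006 0 0;-5 0 -2 -0.06 -0.006 0 0;-5 0 -2 -0.06 -0.006 0 0;-5 0 -2 -0.06 -0.004 0 0;-5 0 -2 -0.06 0 0 0;-5 0 -2 -0.06 0 0 0;-5 0 -2 -0.05 0 0 0;0 0 0 0 0 0 0",
)

```text
clock: 14.75
position: [0.4691, -0.2329, 0.3041]
ee_rot: [0.179, 0.63, 0.736, 0.171]
contact_force: [0.4, 0.6, -3.2]
width: 0.0136
```

```bash
python3 p.py BAY [0,0,.2]; python3 -c "
from h import *;print(get_state()['position'],get_state()['qpos'])"
```

```text
[-1.4897  2.8632  0.6032] [-0.018  -0.0613  0.0036] in [0.0612 0.0188 0.2011] f [ 0.4149  0.5956 -3.1881]
[ 0.46907853 -0.23286299  0.30409137] [-0.87094519 -0.04156746  1.81025715  0.44430594  1.09718648 -1.17516213]
```

Call:
drive_tool(
  motion="-1.5 2.9 0.6 -0.009 -0.03 0 0;0 0 0 -0.009 -0.03 0 0;0 0 0 0 0 0 0;0 0 0 0 0 0 0",
)

```text
clock: 15.25
position: [0.4164, -0.254, 0.2686]
ee_rot: [0.16, 0.628, 0.735, 0.199]
contact_force: [0.7, -0.1, -2.9]
width: 0.0132
```

```bash
python3 p.py BAY [0,0,.15]; python3 snap.py b2; python3 inh.py w_b2.npz
```

```text
[-0.4388 -0.8479 -0.189 ] [-0.0069  0.0049  0.0478] in [-0.0045  0.0062  0.1979] f [ 0.6834 -0.0592 -2.9299]
15.25 [ 0.41641074 -0.25395871  0.26856165] [0.15992177 0.62769476 0.73543203 0.1989071 ] 0.013225300732395166 [ 0.68344725 -0.05922432 -2.92985629]
top 5053 [[0.023407089794292707, -0.00915683585222442, 0.003823856457731797], [0.04306779263685029, 8.171914892286466e-05, 0.005463473077779807], [0.06000992610671006, 0.009093309019943319, 0.010175358333978295]] z=ax+by+c [0.0156 0.0036 0.0049]
0.03 y edges [-0.0089  0.0087]
0.04 y edges [-0.0087  0.0089]
0.05 y edges [-0.009   0.0087]
```

View pics/w_b2.png

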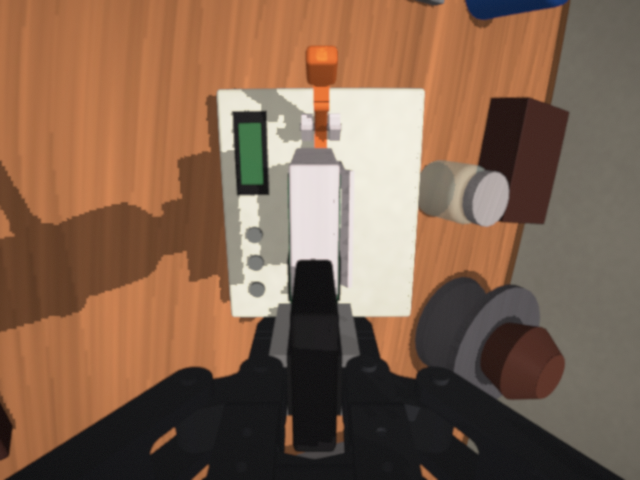

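The board is square above the slot, with the left orange lever ahead at (321,65). I correct the small offsets and approach.

Call:
drive_tool(
  motion="-0.4 -0.8 -0.2 -0.006 0.005 0.02 0;0 0 0 0 0 0.02 0;0 0 0 0 0 0 0;0 0 0 0 0 0 0",
)

```text
clock: 15.8
position: [0.4447, -0.2525, 0.2378]
ee_rot: [0.169, 0.624, 0.737, 0.197]
contact_force: [-0.0, 0.6, -2.9]
width: 0.0131
```

```bash
python3 p.py BAY [0,0,.13]; python3 snap.py b3
python3 - <<'E'
from h import *
np.set_printoptions(suppress=True,precision=4)
z=np.load('w_b3.npz');W=cloud('wrist',z['d'],z['T']);hsv=cv2.cvtColor(z['im'],cv2.COLOR_RGB2HSV)
o,M=BAY;Q=(W-o)@M
k=(hsv[...,0]<16)&(hsv[...,1]>170)&(hsv[...,2]>120)&(abs(Q[...,0])<.03)&(Q[...,1]>.06)&(Q[...,1]<.16)&(Q[...,2]>.03);q=Q[k]
t=q[q[:,1]>q[:,1].max()-.012];print(len(q),'x',np.percentile(t[:,0],[2,98]),'max',q.max(0))
k=(hsv[...,1]<60)&(Q[...,2]<-.005)&(Q[...,2]>-.02)&(abs(Q[...,1])<.1)&(Q[...,0]>.025)&(Q[...,0]<.08);P=W[k]
c=P.mean(0);n=np.linalg.svd(P-c,full_matrices=False)[2][2];n*=np.sign(n[2]);print(len(P),n,'tilt',np.degrees(np.arccos(n[2])),'yang',np.degrees(np.arctan2(n[1],n[0]))+270,'z',np.median(Q[k][:,2]))
E
```

```text
[ 0.0511 -0.0999  0.5049] [-0.0032 -0.0046  0.0272] in [0.0045 0.0032 0.1573] f [-0.0374  0.6386 -2.9361]
15.8 [ 0.44468594 -0.25251532  0.23783878] [0.16859418 0.62382966 0.73731083 0.19693985] 0.013143985842476906 [-0.03741588  0.63859567 -2.93608114]
2264 x [-0.0092  0.0076] max [0.0078 0.1196 0.0976]
16769 [-0.4931 -0.0789  0.8664] tilt 29.960751285522317 yang 99.08495254564599 z -0.01548330801303534
```

Call:
drive_tool(
  motion="0 0 0.5 -0.003 -0.004 0 0;0 0 0 0 0 0.02 0;0 0 0 0 0 0 0;0 0 0 0 0 0 0",
)

```text
clock: 16.35
position: [0.4514, -0.2567, 0.2208]
ee_rot: [0.17, 0.627, 0.734, 0.197]
contact_force: [-0.1, 0.3, -2.2]
width: 0.0133
```

```bash
python3 p.py BAY [0,0,.115]
```

```text
[0.1504 0.193  0.0202] [ 0.002  -0.0012  0.0245] in [ 0.0012 -0.002   0.1395] f [-0.0982  0.2866 -2.1567]
```

Call:
drive_tool(
  motion="0 0 0 0.002 -0.001 0.01 0;0 0 0 0 0 0.01 0;0 0 0 0 0 0.01 0;0 0 0 0 0 0 0",
)

```text
clock: 16.85
position: [0.4659, -0.2529, 0.1933]
ee_rot: [0.171, 0.627, 0.734, 0.196]
contact_force: [0.3, -1.4, -3.6]
width: 0.0126
```

```bash
python3 p.py BAY [0,0,.1]
```

```text
[0.1799 0.2651 0.0067] [ 0.0005 -0.0003  0.0083] in [ 0.0003 -0.0004  0.1083] f [ 0.2742 -1.4401 -3.5508]
```

Call:
drive_tool(
  motion="0 0 0 0 0 0.007 0;0 0 0 0 0 0.008 0;0 0 0 0 0 0.008 0;0 0 0 0 0 0 0",
)

```text
clock: 17.35
position: [0.4779, -0.251, 0.1717]
ee_rot: [0.17, 0.627, 0.734, 0.196]
contact_force: [-0.5, 0.4, -4.1]
width: 0.0129
```

```bash
python3 p.py BAY [0,0,.073]
```

```text
[0.1395 0.2477 0.0127] [ 0.0006 -0.0001  0.0105] in [ 0.0001 -0.0005  0.0835] f [-0.4877  0.4434 -4.0791]
```

Call:
drive_tool(
  motion="0 0 0 0 0 0.005 0;0 0 0 0 0 0.003 0;0 0 0 0 0 0.002 0;0 0 0 0 0 0 0",
)

```text
clock: 17.85
position: [0.483, -0.2507, 0.1635]
ee_rot: [0.171, 0.627, 0.734, 0.196]
contact_force: [-2.8, 0.9, -0.3]
width: 0.0131
```

```bash
python3 p.py BAY [0,0,.073]
```

```text
[0.1355 0.3122 0.1159] [ 0.001  -0.0003  0.0008] in [ 0.0003 -0.001   0.0738] f [-2.8074  0.8626 -0.3251]
```

The board rests on the toes: TCP at slot z 73.8 puts its bottom edge about 8 mm up, and the load is gone. Release and back off.

Call:
drive_tool(
  motion="0 0 0 0 0 0 30;0 0 0 0 0 0 40;0 0 0 0 0 0 40;0 0 0 0 0 -0.02 40;0 0 0 0 0 -0.04 40;0 0 0 0 0 -0.05 0;0 0 0 0 0 0 0",
)

```text
clock: 18.73
position: [0.4297, -0.2606, 0.2641]
ee_rot: [0.175, 0.627, 0.733, 0.197]
contact_force: [0.1, -0.8, 0.7]
width: 0.0001
```

```bash
python3 snap.py b4; python3 p.py BAY [0,.15,.085];python3 sc.py scene s5 80 240 170 310
```

```text
18.725 [ 0.42972543 -0.26058149  0.2640698 ] [0.17471529 0.62697758 0.7332588  0.19673641] 0.0001218087250074463 [ 0.09732714 -0.81180609  0.66049751]
[0.4117 0.3868 0.0242] [ 0.152  -0.0033  0.1003] in [ 0.0026 -0.0013  0.1863] f [ 0.5197 -0.3583  0.7237]
```

View pics/w_b4.png

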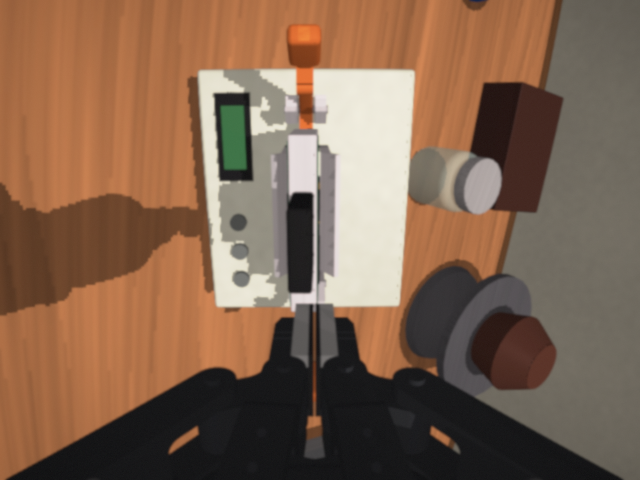

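View pics/s5.png

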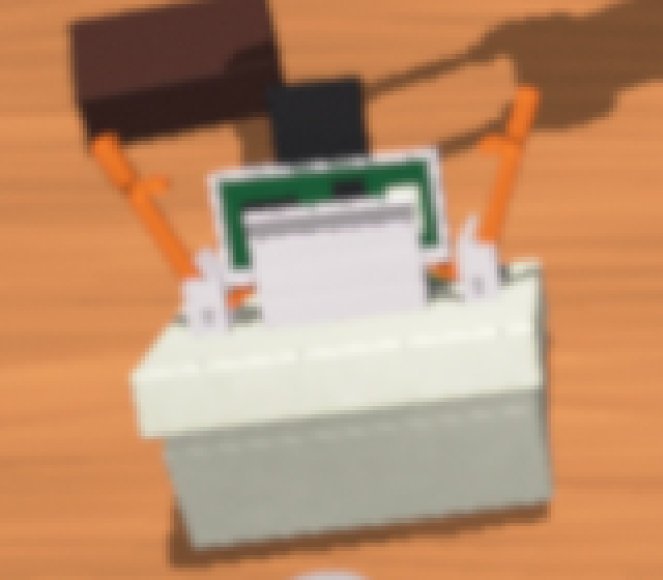

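The board stands level in the bay slot between the open orange levers. Next, the left orange lever from outside.

Call:
drive_tool(
  motion="0.4 0.4 0 0.05 -0.001 0 0;0 0 0 0.06 -0.001 0 0;0 0 0 0.042 -0.001 0.02 0;0 0 0 0 0 0.03 0;0 0 0 0 0 0.03 0;0 0 0 0 0 0.018 0;0 0 0 0 0 0 0",
)

```text
clock: 19.7
position: [0.4487, -0.0902, 0.1628]
ee_rot: [0.158, 0.628, 0.735, 0.199]
contact_force: [0.2, 0.5, 0.4]
width: -0.0003
```

```bash
python3 p.py BAY [0,.135,.087]
```

```text
[-0.6053 -1.0231 -0.3049] [-0.0277  0.0077 -0.01  ] in [-0.0076  0.1629  0.0776] f [0.2358 0.4859 0.4134]
```

Call:
drive_tool(
  motion="-0.6 -1 -0.3 -0.01 0.008 -0.009 0;0 0 0 -0.01 0 0 0;0 0 0 0 0 0 0",
)

```text
clock: 20.08
position: [0.4552, -0.1118, 0.1762]
ee_rot: [0.17, 0.627, 0.734, 0.197]
contact_force: [0.0, 0.2, 0.5]
width: -0.0005
```

```bash
python3 p.py BAY [0,.11,.087]
```

```text
[0.1008 0.1352 0.0449] [-0.0306 -0.0018  0.0007] in [0.0017 0.1406 0.0877] f [0.0032 0.2177 0.5038]
```

Call:
drive_tool(
  motion="0 0 0 -0.012 -0.002 0 0;0 0 0 -0.008 0 0 0;0 0 0 -0.008 0 0 0;0 0 0 0 0 0 0",
)

```text
clock: 20.58
position: [0.4576, -0.1423, 0.1757]
ee_rot: [0.17, 0.628, 0.734, 0.197]
contact_force: [0.1, -0.1, -0.6]
width: 0.0001
```

```bash
python3 p.py BAY [0,.11,.087];python3 sc.py scene s6 80 260 170 310
```

```text
[ 0.1298  0.17   -0.028 ] [-0.0001  0.0006  0.0015] in [-0.0006  0.1101  0.0885] f [ 0.086  -0.0716 -0.6091]
```

View pics/s6.png

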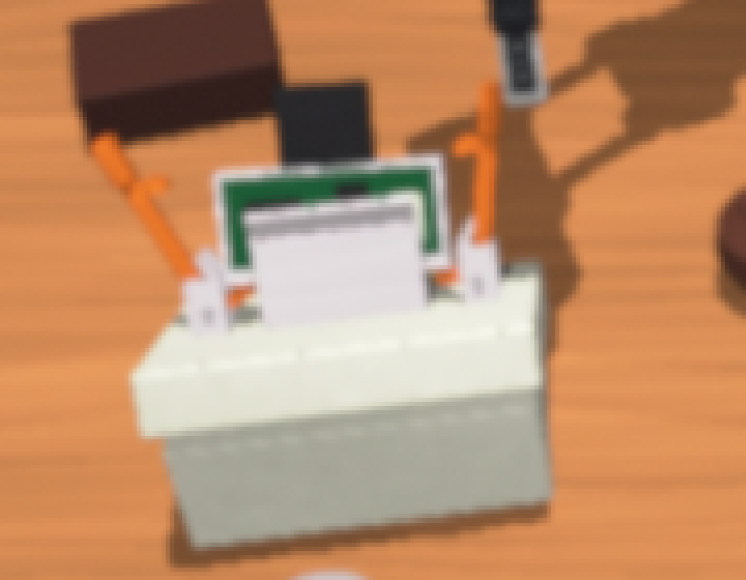

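The left lever is about halfway in and the board is following. Cross over to the right lever.

Call:
drive_tool(
  motion="0 0 0 0.006 0 -0.03 0;0 0 0 -0.02 0 -0.05 0;0 0 0 -0.06 0 0 0;0 0 0 -0.06 0 0 0;0 0 0 -0.06 0 0 0;0 0 0 -0.06 0 0 0;0 0 0 0 0 0 0",
)

```text
clock: 21.5
position: [0.4574, -0.4062, 0.248]
ee_rot: [0.172, 0.626, 0.735, 0.195]
contact_force: [0.1, 1.5, 0.6]
width: 0.0001
```

```bash
python3 p.py BAY [0,-.15,.087]
```

```text
[0.1699 0.3975 0.228 ] [0.0012 0.0001 0.0848] in [-0.0004 -0.1506  0.1718] f [0.1002 1.5495 0.6457]
```

Run:
```python
from h import *
for n in('scene','side'):
    W=cloud(n,np.load(n+'0.npz')['d'],c2w(n))
    k=(W[...,0]>.3)&(W[...,0]<.65)&(W[...,1]<-.38)&(W[...,1]>-.56)&(W[...,2]>.03)
    q=W[k];print(n,len(q), q.min(0),q.max(0)) if len(q) else print(n,0)
    q=q[q[:,2]>.1]; print(len(q), q.min(0),q.max(0)) if len(q) else 0
```

```text
scene 33 [ 0.50647622 -0.5599845   0.04711322] [ 0.6461588  -0.55809471  0.1925295 ]
23 [ 0.50647622 -0.5599845   0.10172499] [ 0.61808376 -0.55809471  0.1925295 ]
side 0
```

Clear. Descend and push inward.

Call:
drive_tool(
  motion="0 0.4 0.2 0.001 0 0.03 0;0 0 0 0 0 0.03 0;0 0 0 0 0 0.016 0;0 0 0 0 0 0 0",
)

```text
clock: 22.0
position: [0.4956, -0.397, 0.1802]
ee_rot: [0.168, 0.627, 0.735, 0.198]
contact_force: [-0.1, 0.4, -0.3]
width: -0.0001
```

```bash
python3 p.py BAY [0,-.089,.087]
```

```text
[ 0.1297 -0.1313  0.0339] [0.0584 0.0004 0.0066] in [-0.0003 -0.1475  0.0935] f [-0.0844  0.3863 -0.3443]
```

Call:
drive_tool(
  motion="0 0 0 0.015 0 0.006 0;0 0 0 0.01 0 0 0;0 0 0 0.01 0 0 0;0 0 0 0.008 0 0 0;0 0 0 0 0 0 0",
)

```text
clock: 22.62
position: [0.4915, -0.3521, 0.1787]
ee_rot: [0.171, 0.626, 0.735, 0.197]
contact_force: [-0.0, -0.3, -0.3]
width: -0.0
```

```bash
python3 p.py BAY [0,-.089,.087]
```

```text
[0.2745 0.2355 0.2027] [ 0.0135 -0.0014  0.0037] in [ 0.0015 -0.1025  0.0907] f [-0.0235 -0.3371 -0.2691]
```

Call:
drive_tool(
  motion="0 0 0 0.006 -0.001 0.003 0;0 0 0 0.004 0 0 0;0 0 0 0.003 0 0 0;0 0 0 0.002 0 0 0;0 0 0 0.002 0 0 0",
)

```text
clock: 23.25
position: [0.49, -0.3385, 0.1756]
ee_rot: [0.175, 0.627, 0.734, 0.194]
contact_force: [2.1, -6.4, -3.1]
width: 0.0003
```

```bash
python3 p.py BAY [0,-.089,.087]
```

```text
[0.2774 0.7106 0.22  ] [-0.0002 -0.0005  0.0007] in [ 0.0005 -0.0888  0.0877] f [ 2.1443 -6.3585 -3.0891]
```

Call:
drive_tool(
  motion="0 0.7 0 0.003 0 0 0;0 0 0 0.002 0 0 0",
)

```text
clock: 23.5
position: [0.49, -0.3385, 0.1756]
ee_rot: [0.174, 0.626, 0.734, 0.195]
contact_force: [1.2, -4.9, -2.1]
width: -0.0002
```

Call:
drive_tool(
  motion="0 0 0 -0.01 0 0 0;0 0 0 0 0 -0.04 0;0 0 0 0.03 0 -0.05 0;0 0 0 0.06 0 0 0;0 0 0 0.06 0 0 0;0 0 0 0.06 0 0 0;0 0 0 0.04 0 0 0;0 0 0 0 0 0 0",
)

```text
clock: 24.5
position: [0.4037, -0.0994, 0.2535]
ee_rot: [0.167, 0.627, 0.734, 0.2]
contact_force: [0.3, -0.6, 0.4]
width: -0.0003
```

```bash
python3 p.py BAY [0,.135,.087];python3 sc.py scene s7 80 260 170 310
```

```text
[ 0.2201 -0.3013 -0.0378] [-0.0264  0.0017  0.0919] in [-0.002   0.1609  0.1791] f [ 0.2703 -0.631   0.3917]
```

View pics/s7.png

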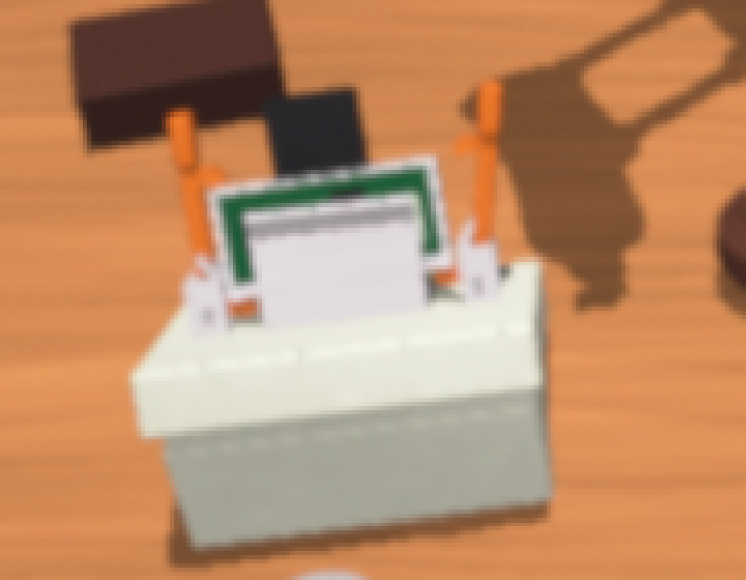

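Call:
drive_tool(
  motion="0 0 0 -0.02 0.002 0.03 0;0 0 0 0 0 0.04 0;0 0 0 0 0 0.018 0;0 0 0 0 0 0 0",
)

```text
clock: 25.05
position: [0.4578, -0.1206, 0.1781]
ee_rot: [0.17, 0.628, 0.733, 0.199]
contact_force: [0.6, -0.2, -0.5]
width: -0.0
```

```bash
python3 p.py BAY [0,.089,.087]
```

```text
[ 0.3393  0.1239 -0.2182] [-0.0425 -0.0036  0.0019] in [0.0037 0.1315 0.0888] f [ 0.5724 -0.1986 -0.4769]
```

Call:
drive_tool(
  motion="0 0 0 -0.012 -0.003 0.001 0;0 0 0 -0.01 0 0 0;0 0 0 -0.006 0 0 0;0 0 0 -0.006 0 0 0;0 0 0 -0.003 0 0 0;0 0 0 -0.003 0 0 0",
)

```text
clock: 25.8
position: [0.4619, -0.1634, 0.1779]
ee_rot: [0.17, 0.629, 0.732, 0.2]
contact_force: [-1.7, 8.8, 5.2]
width: 0.0003
```

```bash
python3 p.py BAY [0,.089,.087]
```

```text
[ 0.4755  0.01   -0.3091] [ 0.0005 -0.0014  0.0029] in [0.0013 0.0885 0.0899] f [-1.6709  8.7951  5.1892]
```

Call:
drive_tool(
  motion="0 0 0 -0.004 0 0 0;0 0 0 -0.003 0 0 0;0 0 0 0.01 0 0 0;0 0 0 0 0 -0.04 0;0 0 0 -0.03 0 -0.05 0;0 0 0 -0.06 0 -0.02 0;0 0 0 -0.02 0 0 0;0 0 0 0 0 0 0",
)

```text
clock: 26.8
position: [0.4213, -0.2732, 0.2735]
ee_rot: [0.166, 0.627, 0.734, 0.203]
contact_force: [-0.4, 0.7, 0.0]
width: -0.0
```

```bash
cat > chk.py <<'E'
import sys;from h import *
np.set_printoptions(suppress=True,precision=4)
z=np.load(sys.argv[1]);W=cloud('wrist',z['d'],z['T']);hsv=cv2.cvtColor(z['im'],cv2.COLOR_RGB2HSV)
o,M=BAY;Q=(W-o)@M;R0=(abs(Q[...,0])<.03)
g=R0&(hsv[...,2]<70)&(abs(Q[...,1])<.03)&(Q[...,2]>.098)&(Q[...,2]<.12)&(abs(Q[...,0])<.02);q=Q[g]
print('grip top',len(q),q.mean(0),np.percentile(q[:,2],[5,95])) if len(q) else 0
og=R0&(hsv[...,0]<16)&(hsv[...,1]>170)&(hsv[...,2]>50)&(Q[...,2]>.03)
for s in(1,-1):
    k=og&(Q[...,1]*s>.035)&(Q[...,1]*s<.16);q=Q[k]
    if len(q)<10: print(s,'few');continue
    t=q[q[:,2]>.075];print(s,len(q),'max z',q[:,2].max(),'tip |y|',np.percentile(abs(t[:,1]),[1,50,99]),'nose min|y|',abs(q[:,1]).min())
b=R0&(hsv[...,1]<60)&(hsv[...,2]>80)&(Q[...,2]>.052)&(Q[...,2]<.08)&(abs(Q[...,0])<.012);q=Q[b]
for s in(1,-1):
    t=q[(q[:,1]*s>.03)];print('board top',s,len(t),np.percentile(t,[2,50,98],axis=0).tolist() if len(t) else '')
E
python3 snap.py b5; python3 chk.py w_b5.npz; python3 p.py BAY [0,0,.2]
```

```text
26.8 [ 0.4212712  -0.27318852  0.27346234] [0.16628796 0.62667137 0.73375953 0.20304743] -2.9299248766716572e-05 [-0.39667788  0.67447647  0.01296621]
grip top 1858 [-0.0041  0.0015  0.1054] [0.1037 0.1068]
1 826 max z 0.10538278217364747 tip |y| [0.064  0.0713 0.0766] nose min|y| 0.05509365840169168
-1 236 max z 0.07559800511790134 tip |y| [0.058  0.0611 0.0641] nose min|y| 0.05357074983045443
board top 1 1075 [[-0.011415250176737968, 0.030704191667289236, 0.05897153777272428], [-0.003327793017315474, 0.0432297200565816, 0.0608288302681666], [0.005881730345071141, 0.05798137236292479, 0.062435345116803584]]
board top -1 580 [[-0.011156424041836638, -0.059209273232680625, 0.05810316241434572], [-0.0017090704987306568, -0.048614871685820585, 0.06058626119585931], [0.006280777037165124, -0.03258752772116456, 0.0621580708342326]]
[ 0.4249 -0.6478 -0.1295] [0.0126 0.0004 0.0013] in [-0.0005 -0.0126  0.2012] f [-0.2499  0.3013  0.6938]
```

View pics/w_b5.png

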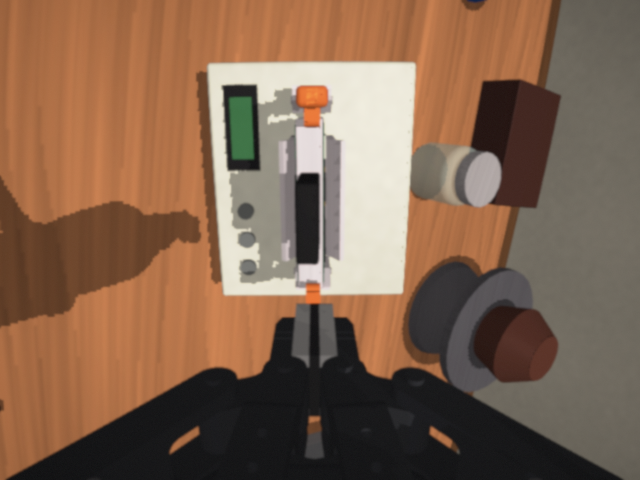

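The board's top edge reads about 60.7 mm at both ends, so it is fully home, and the left lever is at 0. I back off further to see the right lever.

Call:
drive_tool(
  motion="0 0 0 -0.04 0 -0.04 0;0 0 0 -0.05 0 -0.04 0;0 0 0 -0.04 0 -0.02 0;0 0 0 0 0 0 0",
)

```text
clock: 27.35
position: [0.3924, -0.4013, 0.3542]
ee_rot: [0.159, 0.624, 0.736, 0.208]
contact_force: [-0.2, 0.1, -0.6]
width: -0.0003
```

```bash
python3 snap.py b6; python3 chk.py w_b6.npz;python3 sc.py scene s8 0 640 0 480
```

```text
27.35 [ 0.39241367 -0.40131052  0.35419489] [0.15884031 0.62447014 0.73600845 0.20760144] -0.0002511227531346901 [-0.1963556   0.07119722 -0.59585895]
grip top 1242 [-0.0046 -0.0015  0.1056] [0.1042 0.107 ]
1 few
-1 393 max z 0.10590903939843775 tip |y| [0.066  0.0709 0.0763] nose min|y| 0.055447309657637195
board top 1 50 [[-0.01032574299549981, 0.030449285877370887, 0.0580603935072296], [0.0036995203018766938, 0.03448229670628339, 0.060535442893382876], [0.006241478589764629, 0.035536100619553194, 0.06203485414724583]]
board top -1 688 [[-0.011615924295113704, -0.058733875175359926, 0.05783199118031186], [-0.002964904621119914, -0.042817580411698974, 0.06056972697792999], [0.006532950018528193, -0.030435370809674712, 0.06250907591799529]]
```

View pics/w_b6.png

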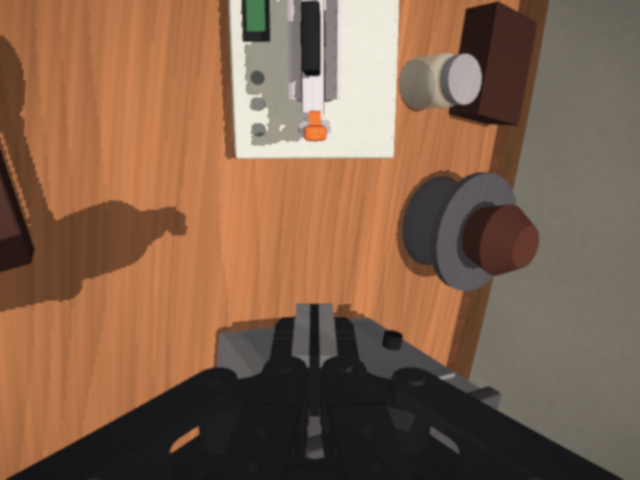

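View pics/s8.png

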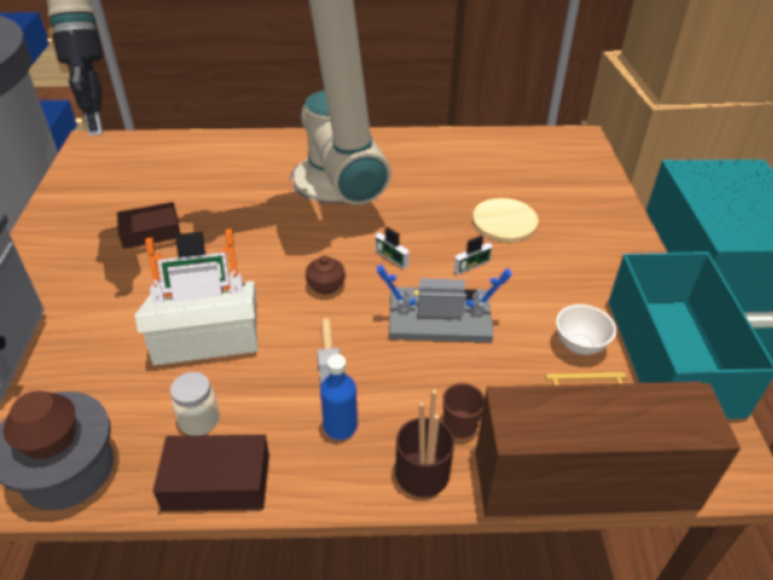

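Both orange levers are in and hooked over the board, the board is home, and the other objects are where they were. Handing in.

```bash
python3 -c "
from rig import *
print(get_state()['qd'].round(3));print(sign_off())"
```

```text
[ 0.008 -0.013  0.023 -0.002 -0.002 -0.   ]
the job is handed in; nothing more can be done
None
```

The job is done and handed in at about 27 s: the board is in the kiln controller, fully home under both orange levers.

**What I did:**
1. I swung both blue levers outward to their stops (about 10 N at the stop).
2. I gripped the board where it stood on the toes and lifted it straight out.
3. I lowered it into the sloping slot with almost no side force, until it rested about 8 mm above the floor.
4. I pushed both orange levers inward to their stops (6 to 9 N).

**Last checks:**
- The board's top edge reads about 60.6 mm above the slot floor at both ends (60 mm expected). The grip top reads 105.5 mm (105 mm expected).
- Both orange lever tips stand 70 to 71 mm from the slot centre, which is fully inward (72 mm expected).
- The final picture shows both blue levers still fully out and the bystanders where they were, judged by eye. The gripper was touching nothing.

**What went wrong or disagreed:**
- The first grasp drifted about 7 mm sideways and 14 mm high, and leaned the board in the dock at about 15 N. I opened, re-centred and gripped again without side force. The board stayed in the dock throughout.
- My early estimates of the console's tilt read 26.6 to 29.8 degrees. A closer view gave 30.0, matching the description.

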